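# Recharge the boiler's condensate neutraliser cartridge

### The arm

A 7-joint arm with a two-finger parallel gripper is mounted at the origin on a cart in front of the work surface, level with it; the furniture and walls round the work are solid. World frame = base frame: x ahead of the robot, y to its left, z up, the work surface at z = 0. Lengths are in m, angles in rad, forces in N, time in s.
With the tool pointing down it reaches from about 0.425 to 0.925 m from the base axis. Payload 6.8 kg.
Tool frame: the origin (TCP) lies at the very end of the fingers, on their centre line; the grasp point (between the pads) lies 19 mm behind it; z points along the fingers, y is the line along which they close (so a half turn about z gives the same grasp; the last joint's range is limited). The gripper opens to 88 mm and grips with 3 to 60 N. Pads are 20 mm wide; open, the fingers measure 115 mm over their backs; the gripper's body (75 mm by 178 mm) begins 61 mm behind the grasp point.
Start: joints at [1.18, 0.477, 0.022, 1.555, -0.011, 1.109, -0.083], TCP at [0.188, -0.648, 0.223] pointing down, gripper open.
Joint ranges: [-2.96, 2.96], [-0.34, 2.1], [-1.41, 1.46], [0.24, 2.44], [-1.37, 4.51], [0.17, 1.92], [-2.96, 2.96]. Speed limits (rad/s): [2.39, 2.39, 3.14, 3.14, 3.14, 3.14, 3.14].

### API

Orientations are given as [roll, pitch, yaw] about the fixed x, y, z axes, in that order (R = Rz(yaw) Ry(pitch) Rx(roll)).
In Python, from workcell import manip, vision, workorder gives the robot as it stands. The module is installed in compiled form; this text tells all that it offers.
- The arm moves only by the shell command python3 -m crank 'ROWS' [FORCE]. ROWS is JSON, a list of rows, each an object with "slide": the shift along the tool's x, y, z normalised to -1 to 1, where 1 is 0.2 m, a list of three; "angular": the turn, a rotation vector about the tool's x, y, z normalised to -1 to 1, where 1 is pi rad, a list of three; "hand": the opening, from 0 (shut) to 1 (fully open). A call has 1 to 20 rows; each row is the pose to reach, as a shift and turn from the pose commanded when the call began, along the tool's axes at that moment, turning the shorter way round; what a row does not reach only later rows make up. A row lasts 1/8 s, in which the tool goes at most 62.5 mm and 10.7 degrees, less where a joint would pass 70% of its speed; a pose out of reach is approached as far as the arm can. A call with a number of a shift or a turn outside -1 to 1 is refused whole. A call with a gripper value outside its range is refused whole. The fingers move at their own pace and stop on an object; FORCE is the grip in N (left out, the last holds). Time passes only in rows, so rows that repeat a pose let the fingers close. It gives the time, the measured TCP pose, the force, the opening and the grip force at its end, in the units of the state.
- manip.observe(): the state, without advancing time (a new reading comes with each control period).
- vision.grab_frame(name): name is "side" or "top" or "wrist"; returns a dict with "color" (400x640x3 uint8, red, green, blue), "fx", "fy", "cx", "cy" (pixels), "k1" (the pictures are not rectified: a ray, as slopes to the right and down, at radius r is drawn at 1 + k1 r^2 times it, then the intrinsics apply), "rvec" (rotation vector, rad) and "tvec" (3), from world to camera coordinates, as OpenCV has them. Camera axes: x right, y down, z forward; pixel columns grow to the right and rows downward; lengths in m; the calibration is good to about 2 mm. A picture is of the moment at which its call begins. There is no depth.
- workorder.finish_job(): hands the job in; it is judged then, once.
The state is a dict: "time_s": time; "q": joint angles; "dq": joint speeds; "joint_torque": joint torques, N m; "ee_pos": TCP position; "ee_rot": TCP orientation; "ft_force": force on the tool from outside, world axes, zero at the start; "wrist_torque": the same for the moment, N m; "finger_gap": finger opening in m; "finger_force": force on a finger pad.
Only numpy, scipy, OpenCV 4.12 (cv2) and the standard library are available. Lean on these libraries where they do the work, as an engineer would, in place of code of your own. Each camera call takes 0.05 s, during which the arm holds its last target. There are 200 camera calls.

### The job

Recharge the boiler's condensate neutraliser: raise the empty clear cartridge upright into the blue cradle by lifting its mouth end while its square foot stays on the worktop, then slide the red-knobbed bolt fully home across it. Load every limestone tablet on the worktop into the cartridge, tamp them down firmly with the length of copper pipe until all lie flat against the bottom and one another, and lay the pipe back down flat on the worktop. Leave the paint tin, the mug and the tape measure where they are.

Things in the scene. Friction and masses are not known exactly. Their poses are not given: they have to be found in the camera images.
- cartridge: Clear plastic tube, 40 mm outside, 140 mm long, 0.35 kg, on a square grey foot cap 42 x 42 x 15 mm; blue band 116 to 122 mm from the foot. Origin: centre of the foot's underside; z runs along the tube to the mouth. Starts lying nearly level on a side of its foot and on its rim, own y axis up, foot just inside the cradle's open side, mouth pointing away from the cradle.
- pivot_edge (a point): middle of the foot edge that is down while the cartridge lies (own y = -21 mm): the edge it pivots about. Once upright, the cartridge's x and y axes lie along the cradle's.
- cartridge_mouth (a point): centre of the cartridge's rim, 140 mm along its z from the foot. The mouth is a funnel: the tube widens over its last 18 mm to 50 mm outside and about 38 mm inside at the rim.
- bore_floor (a point): centre of the floor of the bore, 8 mm above the foot's underside; the bore is 28.5 mm wide
- strip_tops (a point): point on the bore's axis 71 mm above the foot's underside, level with the outward-bent tops of two sprung steel strips that stand in the bore at own x = +-15 mm, down to the floor. Tablets dropped in come to rest between the strip tops, stacked; a push of 5 to 20 N drives them down between the strips, which grip them all the way to the floor.
- cradle: Blue metal saddle fixed to the worktop: two cheeks and a back wall, 62 mm high, 9 mm thick, round a pocket 48 mm wide, open on the cradle's -y side (cheeks from y = +32 to -48 mm, back wall's inner face at y = +24 mm). No floor: the cartridge stands on the worktop. Bolt housing 59 mm high beside the -x cheek: x = -32 to -76 mm, y = -8 to -52 mm. Origin: centre of the pocket, worktop height, z up.
- cradle_entry (a point): middle of the pocket's open front, at worktop height (cradle y = -48 mm)
- cradle_seat (a point): centre of the pocket at worktop height, where the middle of the cartridge's foot belongs. Mind what hangs round the work: a boiler, underside 0.41 m above the worktop, nearest corner at about x = 0.67, y = -0.12; a wall shelf at 0.52 m, ending at about x = 0.51, y = -0.55; a parts cabinet on the worktop from about y = -0.47 to the right.
- bolt (a joint): slide of the round 12 mm steel bolt, m: 0 drawn back, 0.055 fully home at its end stop, when it passes across the pocket's open side 48 mm above the worktop, in front of the standing cartridge. It moves along the cradle's +x axis, takes about 2 N and stays where it is left.
- bolt_knob (a point): centre of the red upright knob of the bolt, 16 mm across, from 59 to 85 mm above the worktop (this point is at 72 mm); at cradle x = -135 mm plus the joint value, cradle y = -30 mm
- copper_rod: Plain copper pipe, 15 mm across, 150 mm long, 0.06 kg, lying on the worktop along its own y axis. Origin: on its surface at mid-length, the pipe's axis being 7.5 mm from it along the body's own z; it can roll.
- rod_mid (a point): middle of the copper pipe, on its axis
- paint_tin: red paint tin, 77 mm across, 76 mm high; origin centre of underside; leave alone
- tea_mug: white mug with dark dots, 82 x 114 x 91 mm; origin near the centre of its underside; leave alone
- tape_measure: yellow and black tape measure standing on its base, 40 x 81 x 67 mm; origin centre of underside; leave alone
- tablet0: White pressed limestone tablet, 26 mm across, 15 mm high, 25 g, lying flat on the worktop; origin centre of underside, z along its axis. Absent (None) in some starts: two to four of the four are there.
- tablet1: White pressed limestone tablet, 26 mm across, 15 mm high, 25 g, lying flat on the worktop; origin centre of underside, z along its axis. Absent (None) in some starts: two to four of the four are there.
- tablet2: White pressed limestone tablet, 26 mm across, 15 mm high, 25 g, lying flat on the worktop; origin centre of underside, z along its axis. Absent (None) in some starts: two to four of the four are there.
- tablet3: White pressed limestone tablet, 26 mm across, 15 mm high, 25 g, lying flat on the worktop; origin centre of underside, z along its axis. Absent (None) in some starts: two to four of the four are there.

How it is judged:
On the way, in this order (a step that is already met when the one before it is completed fails the run):
1. the cartridge stands upright in the cradle's pocket, let go (angle between cartridge's own z axis and vertical below 0.1 rad and height (world z) of cartridge below 0.006 m and horizontal distance between cartridge and cradle_seat below 0.01 m and contact force between the fingers and cartridge below 0.1 N), for 0.2 s.
2. the bolt is slid fully home (angle between cartridge's own z axis and vertical below 0.1 rad and height (world z) of cartridge below 0.006 m and horizontal distance between cartridge and cradle_seat below 0.01 m and value of joint bolt above 0.051 m), for 0.2 s.
3. every tablet is in the cartridge, packed down to its floor, with the copper pipe pressing firmly (over 5 N) on the top one (all of step 2 and horizontal distance between each of tablet0, tablet1, tablet2, tablet3 and cartridge below 0.012 m and z of each of tablet0, tablet1, tablet2, tablet3 in the frame of cartridge below 0.057 m and (z of tablet0 in the frame of bore_floor below 0.0035 m or distance between tablet0 and tablet1 below 0.018 m or distance between tablet0 and tablet2 below 0.018 m or distance between tablet0 and tablet3 below 0.018 m) and (z of tablet1 in the frame of bore_floor below 0.0035 m or distance between tablet1 and tablet0 below 0.018 m or distance between tablet1 and tablet2 below 0.018 m or distance between tablet1 and tablet3 below 0.018 m) and (z of tablet2 in the frame of bore_floor below 0.0035 m or distance between tablet2 and tablet0 below 0.018 m or distance between tablet2 and tablet1 below 0.018 m or distance between tablet2 and tablet3 below 0.018 m) and (z of tablet3 in the frame of bore_floor below 0.0035 m or distance between tablet3 and tablet0 below 0.018 m or distance between tablet3 and tablet1 below 0.018 m or distance between tablet3 and tablet2 below 0.018 m) and z of any of tablet0, tablet1, tablet2, tablet3 in the frame of bore_floor below 0.0035 m and (contact force between copper_rod and tablet0 above 5 N or contact force between copper_rod and tablet1 above 5 N or contact force between copper_rod and tablet2 above 5 N or contact force between copper_rod and tablet3 above 5 N)), for 0.1 s.
At the end, for the whole second after the job is handed in: The cartridge stands upright (within 6 degrees) in the cradle's pocket, within 10 mm of its centre, the bolt is home (over 51 mm), every tablet present lies on the cartridge's floor or on another packed tablet (within about 3 mm), and the copper pipe lies flat and still on the worktop (all of step 2 and horizontal distance between each of tablet0, tablet1, tablet2, tablet3 and cartridge below 0.012 m and z of each of tablet0, tablet1, tablet2, tablet3 in the frame of cartridge below 0.057 m and (z of tablet0 in the frame of bore_floor below 0.0035 m or distance between tablet0 and tablet1 below 0.018 m or distance between tablet0 and tablet2 below 0.018 m or distance between tablet0 and tablet3 below 0.018 m) and (z of tablet1 in the frame of bore_floor below 0.0035 m or distance between tablet1 and tablet0 below 0.018 m or distance between tablet1 and tablet2 below 0.018 m or distance between tablet1 and tablet3 below 0.018 m) and (z of tablet2 in the frame of bore_floor below 0.0035 m or distance between tablet2 and tablet0 below 0.018 m or distance between tablet2 and tablet1 below 0.018 m or distance between tablet2 and tablet3 below 0.018 m) and (z of tablet3 in the frame of bore_floor below 0.0035 m or distance between tablet3 and tablet0 below 0.018 m or distance between tablet3 and tablet1 below 0.018 m or distance between tablet3 and tablet2 below 0.018 m) and z of any of tablet0, tablet1, tablet2, tablet3 in the frame of bore_floor below 0.0035 m and height (world z) of rod_mid below 0.012 m and angle between copper_rod's own y axis and vertical above 1.45 rad and linear speed of copper_rod below 0.05 m/s and linear speed of cartridge below 0.03 m/s); the robot touches nothing.
It fails at once if the cartridge's foot is lifted more than 45 mm off the worktop (height (world z) of cartridge above 0.045 m).
It fails at once if the paint tin, mug or tape measure is moved more than 30 mm (distance of any of paint_tin, tea_mug, tape_measure from where it was at the start of the episode above 0.03 m).
Of tablet0, tablet1, tablet2, tablet3 only 2 to 4 are there at a start; the rules pass over those that are not, and their reading is None.
At some moment in a run one of tablet0, tablet1, tablet2, tablet3 may be knocked a few centimetres aside while the robot is not near it.
It also fails if it takes over 210 s, if anything falls off the work surface, if the arm or the gripper's body presses on something with over 40 N, if the wrist force passes 120 N, or if a joint passes its speed limit or range.

## Working session

There is one attempt and no reset: what is moved stays moved. The work goes in short steps, Python scripts to look and compute and a shell command to move; the robot and the scene stay as the last step left them, time stands still between calls to the robot, and variables do not carry over. Pictures are saved under pics/ and viewed, at most 14 in all, crops included, and the job is handed in when it is done.

```bash
mkdir -p pics
cat > h.py <<'E'
import numpy as np, cv2
from scipy.spatial.transform import Rotation as Ro
from workcell import manip, vision, workorder
def grab(n,save=None):
    f=vision.grab_frame(n)
    if save: cv2.imwrite('pics/'+save+'.png',f['color'][:,:,::-1])
    f['R']=cv2.Rodrigues(np.array(f['rvec'],float))[0]; f['t']=np.array(f['tvec'],float).ravel()
    return f
def ray(f,u,v):
    d=np.array([(u-f['cx'])/f['fx'],(v-f['cy'])/f['fy']]); s=d.copy()
    for _ in range(20): s=d/(1+f['k1']*(s@s))
    return -f['R'].T@f['t'], f['R'].T@np.array([s[0],s[1],1.])
def onz(f,u,v,z):
    c,d=ray(f,u,v); return c+d*(z-c[2])/d[2]
def tri(obs):
    A=np.zeros((3,3));b=np.zeros(3)
    for f,u,v in obs:
        c,d=ray(f,u,v); d=d/np.linalg.norm(d); P=np.eye(3)-np.outer(d,d); A+=P;b+=P@c
    return np.linalg.solve(A,b)
def proj(f,p):
    q=f['R']@np.array(p)+f['t']; s=q[:2]/q[2]; s=s*(1+f['k1']*(s@s))
    return s[0]*f['fx']+f['cx'], s[1]*f['fy']+f['cy']
def rel(p,rpy=None):
    """print slide/angular (norm.) from measured pose to world tcp p, rpy"""
    s=manip.observe(); R=Ro.from_euler('xyz',s['ee_rot'])
    a=R.inv().apply(np.array(p)-s['ee_pos'])/0.2
    w=np.zeros(3) if rpy is None else (R.inv()*Ro.from_euler('xyz',rpy)).as_rotvec()/np.pi
    print('slide',a.round(4),'ang',w.round(4))
E
python3 - <<'E'
from h import *
s=manip.observe(); print(s)
for n in('side','top','wrist'):
    f=grab(n,n+'0'); print(n,(-f['R'].T@f['t']).round(3),f['fx'],f['k1'],f['R'][2].round(2))
E
```

```text
{'time_s': 0.0, 'q': array([ 1.17990441,  0.47779892,  0.02235852,  1.55643387, -0.01150568,
        1.10927097, -0.08307723]), 'dq': array([ 2.27084352e-05,  7.03037743e-04, -6.63677709e-04, -6.18690626e-04,
       -1.38437921e-04,  2.72014798e-03,  1.01671306e-03]), 'joint_torque': array([-1.40926272e-04, -5.82862580e+01,  1.53428067e+00, -2.72608548e+01,
       -5.43372869e-02,  1.71172991e-02,  1.70839598e-04]), 'ee_pos': array([ 0.18816261, -0.64763038,  0.2216903 ]), 'ee_rot': array([-3.13981514e+00,  1.35621137e-04,  2.82817365e-01]), 'ft_force': array([ 0.36868114,  0.96194763, -0.0541594 ]), 'wrist_torque': array([0.03474566, 0.03110545, 0.00802543]), 'finger_force': 0.0, 'finger_gap': 0.08774344733641604}
side [ 0.198 -0.82   0.51 ] 385.7762286584309 0.020604552694308297 [ 0.43  0.76 -0.48]
top [ 0.356 -0.112  1.216] 426.45758175682533 -0.10481131962306857 [ 0.2   0.03 -0.98]
wrist [ 0.258 -0.627  0.383] 326.6042286120934 0.018443595704482917 [-0.25 -0.07 -0.97]
```

View pics/top0.png

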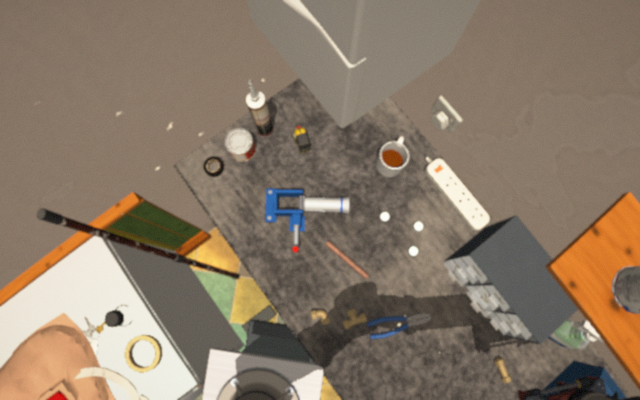

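View pics/side0.png

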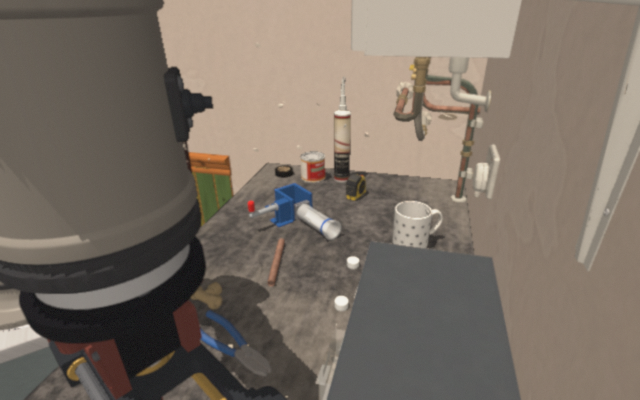

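The top view shows the cradle (285,205), the cartridge (300-350,205, mouth to the right), the knob (296,249), the pipe (327,243)-(367,275) and three tablets at (385,216), (418,226) and (413,251). The side view shows two tablets, at (353,263) and (341,303), plus the cartridge and cradle.

Run:
```python
from h import *
t=grab('top'); s=grab('side')
def blobs(f,m,box,amin=8):
    x0,y0,x1,y1=box; k=np.zeros_like(m); k[y0:y1,x0:x1]=m[y0:y1,x0:x1]
    n,l,st,c=cv2.connectedComponentsWithStats(k.astype('uint8'))
    return [(st[i,4],c[i],st[i,:4],l==i) for i in range(1,n) if st[i,4]>=amin]
ht=cv2.cvtColor(t['color'],cv2.COLOR_RGB2HSV).astype(int); hs=cv2.cvtColor(s['color'],cv2.COLOR_RGB2HSV).astype(int)
W=lambda h:(h[...,1]<60)&(h[...,2]>170)
B=lambda h:(h[...,0]>100)&(h[...,0]<128)&(h[...,1]>130)
Rd=lambda h:((h[...,0]<6)|(h[...,0]>174))&(h[...,1]>170)
Cu=lambda h:(h[...,0]<14)&(h[...,1]>70)&(h[...,2]>60)
print('tabs top');
for a,c,b,_ in blobs(t,W(ht),(370,200,440,265)): print(a,c.round(1),onz(t,*c,0.015).round(4))
print('tabs side')
for a,c,b,_ in blobs(s,W(hs),(325,250,365,315)): print(a,c.round(1),b,onz(s,*c,0.01).round(4))
print('blue top')
for a,c,b,m in blobs(t,B(ht),(255,175,360,260)):
    r=cv2.minAreaRect(np.argwhere(m)[:,::-1].astype('float32')); print(a,c.round(1),b,cv2.boxPoints(r).round(1).tolist())
print('blue side')
for a,c,b,m in blobs(s,B(hs),(250,170,350,240)): print(a,c.round(1),b)
print('knob');
kt=max(blobs(t,Rd(ht),(280,240,310,260),3),key=lambda z:z[0]);ks=max(blobs(s,Rd(hs),(240,195,260,220),3),key=lambda z:z[0])
print(kt[:3],ks[:3],tri([(t,*kt[1]),(s,*ks[1])]))
P=[]
for f,h,box in((t,ht,(315,232,375,285)),(s,hs,(255,230,295,290))):
    q=max(blobs(f,Cu(h),box),key=lambda z:z[0]); p=np.argwhere(q[3])[:,::-1].astype(float)
    v=cv2.fitLine(p.astype('float32'),cv2.DIST_L2,0,.01,.01).ravel(); k=(p-v[2:])@v[:2]
    e=[v[2:]+v[:2]*k.min(),v[2:]+v[:2]*k.max()]; print('pipe',q[0],e,[onz(f,*x,.01).round(4) for x in e])
print([ (p,np.round(proj(t,p),1)) for p in([.5,0,0],[.7,0,0],[.5,-.2,0])])
for n,f,b in(('t',t,(250,175,430,290)),('s',s,(235,170,375,320))):
    x0,y0,x1,y1=b; c=f['color'][y0:y1,x0:x1,::-1]; cv2.imwrite(f'pics/c{n}.png',cv2.resize(c,None,fx=4,fy=4,interpolation=2))
a=cv2.imread('pics/ct.png');b=cv2.imread('pics/cs.png');print(a.shape,b.shape)
```

```text
tabs top
77 [384.4 216.1] [ 0.5821 -0.2734  0.015 ]
89 [418.5 226. ] [ 0.5668 -0.3738  0.015 ]
86 [413.2 250.6] [ 0.4949 -0.3654  0.015 ]
tabs side
115 [352.3 261.4] [347 256  12  12] [ 0.5797 -0.2742  0.01  ]
165 [340.6 302.3] [334 296  15  15] [ 0.4918 -0.366   0.01  ]
blue top
778 [284.1 207.4] [266 189  39  42] [[266.0, 189.0], [304.0, 189.0], [304.0, 230.0], [266.0, 230.0]]
blue side
856 [288.4 202.3] [271 184  40  42]
knob
(np.int32(26), array([295.07692308, 248.92307692]), array([292, 247,   7,   5], dtype=int32)) (np.int32(53), array([250.64150943, 205.50943396]), array([248, 201,   6,  10], dtype=int32)) [ 0.44856257 -0.03785079  0.07280604]
pipe 357 [array([326.13297934, 241.67377058]), array([367.86686346, 277.32641341])] [array([ 0.4871, -0.1181,  0.01  ]), array([ 0.4039, -0.2472,  0.01  ])]
pipe 365 [array([269.97278982, 285.24239798]), array([281.75943675, 237.94005584])] [array([ 0.3987, -0.2548,  0.01  ]), array([ 0.489, -0.114,  0.01 ])]
[([0.5, 0, 0], array([285.9, 231.9])), ([0.7, 0, 0], array([296.2, 165.4])), ([0.5, -0.2, 0], array([355. , 241.5]))]
(460, 720, 3) (600, 560, 3)
```

View pics/ct.png

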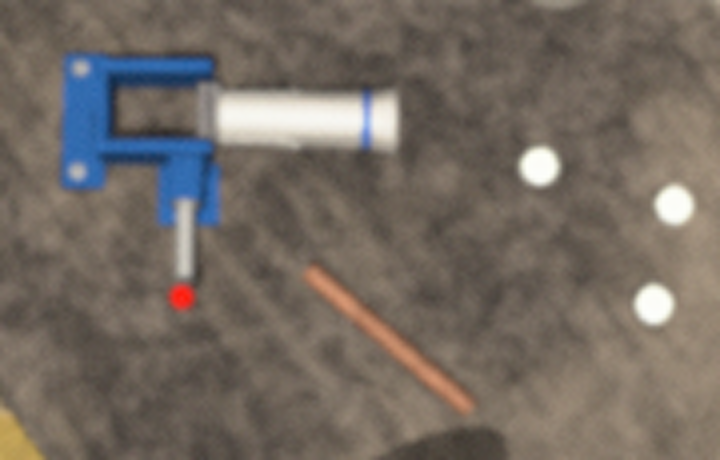

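View pics/cs.png

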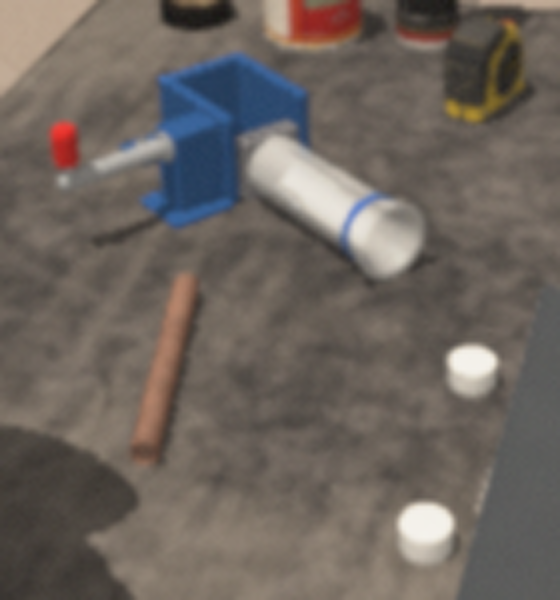

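The crops show the cradle open towards -y with the foot just inside it. The pocket's inner edges are at about (108..210, 74 and 140), the foot at x=200-217, the band at (367,119), and the rim at x=398. I'll compute the frames next.

Run:
```python
from h import *
t=grab('top'); s=grab('side')
T=lambda x,y:(t,250+x/4-.4,175+y/4-.4)
S=lambda x,y:(s,235+x/4-.4,170+y/4-.4)
for n,x,y,z in(('+x out back',66,57,.062),('+x out front',212,60,.062),('+x in front',212,74,.062),('-x in front',209,140,.062),('in back +',108,74,.062),('in back -',108,140,.062),('knob',181,297,.085),
 ('band c',367,119,.022),('rim c',397,120,.025),('foot top mid L',200,109,.042),('foot R',217,109,.042)):
    print(n,onz(*T(x,y),z).round(4))
print('tri front+x',tri([T(212,58),S(305,94)]).round(4),'back+x',tri([T(66,56),S(238,53)]).round(4))
print('tri band', tri([T(367,119),S(358,222)]).round(4),'rim',tri([T(398,121),S(390,237)]).round(4))
m=s['color']; 
rel([.575,-.12,.22],[np.pi,0,0]); rel([.575,-.12,.22],[np.pi,0,np.pi/2]);rel([.575,-.12,.22],[np.pi,0,-np.pi/2])
```

```text
+x out back [0.604  0.0673 0.062 ]
+x out front [ 0.6159 -0.0336  0.062 ]
+x in front [ 0.6061 -0.0351  0.062 ]
-x in front [ 0.5598 -0.0398  0.062 ]
in back + [0.5961 0.0364 0.062 ]
in back - [0.5501 0.029  0.062 ]
knob [ 0.4486 -0.0383  0.085 ]
band c [ 0.5975 -0.1467  0.022 ]
rim c [ 0.5991 -0.1679  0.025 ]
foot top mid L [ 0.5843 -0.0291  0.042 ]
foot R [ 0.586  -0.0409  0.042 ]
tri front+x [ 0.6154 -0.0323  0.0596] back+x [0.6106 0.0686 0.048 ]
tri band [ 0.5915 -0.1447  0.0299] rim [ 0.5961 -0.1678  0.0295]
slide [ 2.5933 -1.9961  0.013 ] ang [-0.0001  0.      0.09  ]
slide [ 2.5933 -1.9961  0.013 ] ang [-1.0e-04 -1.0e-04 -4.1e-01]
slide [ 2.5933 -1.9961  0.013 ] ang [-1.0e-04  1.0e-04  5.9e-01]
```

```bash
python3 -m crank '[{"slide":[0.5,-0.885,-0.15],"angular":[0,0,0],"hand":1},{"slide":[0.5,-0.885,-0.15],"angular":[0,0,0],"hand":1},{"slide":[0.5,-0.885,-0.15],"angular":[0,0,0],"hand":1},{"slide":[0.5,-0.885,-0.15],"angular":[0,0,0],"hand":1},{"slide":[0.5,-0.885,-0.15],"angular":[0,0,0],"hand":1},{"slide":[0.5,-0.885,-0.15],"angular":[0,0,0],"hand":1}]'; python3 -c "
from h import *
rel([.37,-.30,.25],[np.pi,0,1.1])"
```

```text
time_s: 1.1
ee_pos: [0.2343, -0.452, 0.2526]
ee_rot: [3.141, 0.0, 0.281]
ft_force: [-0.0, -0.4, 0.2]
finger_gap: 0.0878
finger_force: 0.0
slide [ 0.8626 -0.5421  0.0122] ang [ 1.000e-04  2.000e-04 -2.608e-01]
```

```bash
python3 -m crank '[{"slide":[0.86,-0.54,0],"angular":[0,0,-0.26],"hand":1},{"slide":[0.86,-0.54,0],"angular":[0,0,-0.26],"hand":1},{"slide":[0.86,-0.54,0],"angular":[0,0,-0.26],"hand":1},{"slide":[0.86,-0.54,0],"angular":[0,0,-0.26],"hand":1},{"slide":[0.86,-0.54,0],"angular":[0,0,-0.26],"hand":1},{"slide":[0.86,-0.54,0],"angular":[0,0,-0.26],"hand":1}]'; python3 -c "
from h import *
rel([.515,-.19,.25],[np.pi,0,1.7])"
```

```text
time_s: 1.85
ee_pos: [0.37, -0.3, 0.2522]
ee_rot: [-3.141, -0.0, 1.097]
ft_force: [-0.4, -0.7, -0.2]
finger_gap: 0.0881
finger_force: 0.0
slide [0.8201 0.394  0.0109] ang [-1.000e-04 -2.000e-04 -1.919e-01]
```

```bash
python3 -m crank '[{"slide":[0.82,0.39,0],"angular":[0,0,-0.192],"hand":1},{"slide":[0.82,0.39,0],"angular":[0,0,-0.192],"hand":1},{"slide":[0.82,0.39,0],"angular":[0,0,-0.192],"hand":1},{"slide":[0.82,0.39,0],"angular":[0,0,-0.192],"hand":1},{"slide":[0.82,0.39,0],"angular":[0,0,-0.192],"hand":1}]'
python3 - <<'E'
from h import *
f=grab('wrist','w1')
for p in([.577,.01,.062],[.5965,-.146,.044]): print(np.round(proj(f,p)))
rel([.578,-.12,.25],[np.pi,0,1.7])
E
```

```text
time_s: 2.48
ee_pos: [0.5141, -0.1889, 0.252]
ee_rot: [-3.141, -0.001, 1.7]
ft_force: [-0.2, -0.2, -0.2]
finger_gap: 0.0878
finger_force: 0.0
[416. -22.]
[400. 146.]
slide [0.303  0.3632 0.0103] ang [-0.0003 -0.0001 -0.0005]
```

View pics/w1.png

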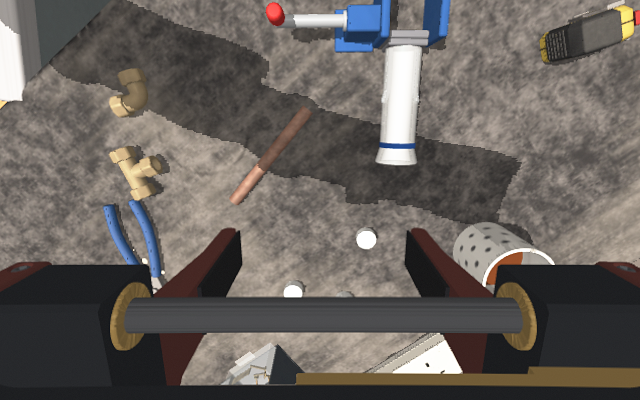

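The wrist view shows the cartridge from its foot (408,36) to the band (397,146), one tablet at (366,239), and the pipe from (307,111) to (236,200).

Run:
```python
from h import *
f=grab('wrist'); t=grab('top')
a=onz(f,404,50,.021);b=onz(f,397.5,146,.0245)
print('axis',a,b,'yaw',np.arctan2(b[0]-a[0],-(b[1]-a[1])))
print('band tri',tri([(f,397,146),(t,250+367/4-.4,175+119/4-.4)]))
for u,v in((389,30),(429,30),(387,44),(428,44)): print('foot',onz(f,u,v,.042).round(4))
print('knob',tri([(f,275,14),(t,295.1,248.9)]).round(4))
print('pipe',[onz(f,*p,.0075).round(4) for p in((307,111),(236,200))])
```

```text
axis [ 0.58589115 -0.04462055  0.021     ] [ 0.59770319 -0.14856945  0.0245    ] yaw 0.11314777613176495
band tri [ 0.59087532 -0.14611134  0.05264975]
foot [ 0.5626 -0.0319  0.042 ]
foot [ 0.6033 -0.0269  0.042 ]
foot [ 0.5629 -0.0451  0.042 ]
foot [ 0.6051 -0.0399  0.042 ]
knob [ 0.4497 -0.0381  0.0693]
pipe [array([ 0.4864, -0.1226,  0.0075]), array([ 0.4083, -0.2441,  0.0075])]
```

```bash
cat >> h.py <<'E'
def tilt(psi,th): return (Ro.from_euler('xyz',[np.pi,0,psi])*Ro.from_rotvec([0,np.radians(th),0])).as_euler('xyz')
def st():
    s=manip.observe(); print('t',round(s['time_s'],2),'p',s['ee_pos'].round(4),'r',s['ee_rot'].round(3),'q',s['q'].round(2),'F',s['ft_force'].round(1),'gap',round(s['finger_gap'],4),'gf',s['finger_force'])
E
python3 - <<'E'
from h import *
r=tilt(1.69,40); R=Ro.from_euler('xyz',r); print(R.as_matrix()[:,2]); p=np.array([.595,-.1272,.0245])+.014*R.as_matrix()[:,2]
rel(p-.1*R.as_matrix()[:,2],r); st()
E
```

```text
[-0.07644131  0.63822616 -0.76604444]
slide [-0.02    0.4423  0.8101] ang [-0.0011  0.2223  0.0026]
t 2.62 p [ 0.5134 -0.1894  0.2524] r [-3.141  0.     1.699] q [ 0.62  0.27 -0.46  1.8   0.13  1.09  0.24] F [-0.4  0.4 -0.4] gap 0.0881 gf 0.0
```

```bash
python3 -m crank '[{"slide":[-0.02,0.44,0.3],"angular":[0,0.222,0.002],"hand":1},{"slide":[-0.02,0.44,0.3],"angular":[0,0.222,0.002],"hand":1},{"slide":[-0.02,0.44,0.3],"angular":[0,0.222,0.002],"hand":1},{"slide":[-0.02,0.44,0.3],"angular":[0,0.222,0.002],"hand":1},{"slide":[-0.02,0.44,0.3],"angular":[0,0.222,0.002],"hand":1},{"slide":[-0.02,0.44,0.81],"angular":[0,0.222,0.002],"hand":1},{"slide":[-0.02,0.44,0.81],"angular":[0,0.222,0.002],"hand":1},{"slide":[-0.02,0.44,0.81],"angular":[0,0.222,0.002],"hand":1}]'
python3 - <<'E'
from h import *
r=tilt(1.69,40); R=Ro.from_euler('xyz',r); p=np.array([.595,-.1272,.0245])+.014*R.as_matrix()[:,2]
st(); rel(p,r)
f=grab('wrist','w2')
E
```

```text
time_s: 3.62
ee_pos: [0.6001, -0.1788, 0.0893]
ee_rot: [-3.134, -0.698, 1.694]
ft_force: [0.7, -0.9, 0.3]
finger_gap: 0.0878
finger_force: 0.0
t 3.62 p [ 0.6001 -0.1788  0.0893] r [-3.134 -0.698  1.694] q [ 0.8   0.86 -0.52  1.48 -0.22  1.25  0.61] F [ 0.7 -0.9  0.3] gap 0.0878 gf 0.0
slide [-0.0093  0.0102  0.4848] ang [-0.0032  0.0002  0.0009]
```

View pics/w2.png

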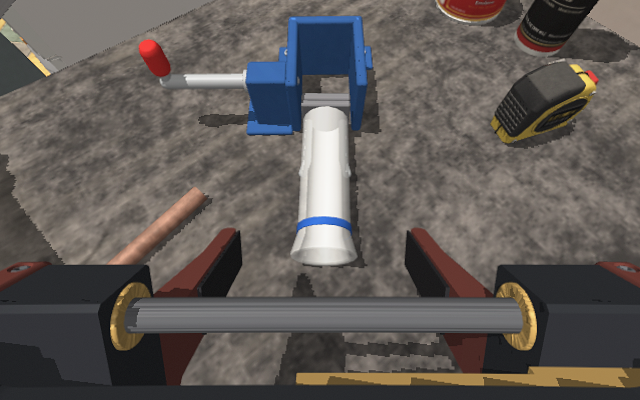

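The tube is centred between the fingers, with the band at (324,222). I'll advance and grip.

```bash
python3 -m crank '[{"slide":[-0.009,0.01,0.3],"angular":[0,0,0],"hand":1},{"slide":[-0.009,0.01,0.485],"angular":[0,0,0],"hand":1},{"slide":[-0.009,0.01,0.485],"angular":[0,0,0],"hand":1},{"slide":[-0.009,0.01,0.485],"angular":[0,0,0],"hand":0.3},{"slide":[-0.009,0.01,0.485],"angular":[0,0,0],"hand":0.3},{"slide":[-0.009,0.01,0.485],"angular":[0,0,0],"hand":0.3},{"slide":[-0.009,0.01,0.485],"angular":[0,0,0],"hand":0.3},{"slide":[-0.009,0.01,0.485],"angular":[0,0,0],"hand":0.3},{"slide":[-0.009,0.01,0.485],"angular":[0,0,0],"hand":0.3}]' 25; python3 -c "
from h import *
st()"
```

```text
time_s: 4.8
ee_pos: [0.5955, -0.12, 0.015]
ee_rot: [-3.138, -0.697, 1.695]
ft_force: [-1.5, -2.4, 1.1]
finger_gap: 0.0386
finger_force: 24.9
t 4.8 p [ 0.5955 -0.12    0.015 ] r [-3.138 -0.697  1.695] q [ 0.75  0.92 -0.53  1.58 -0.23  1.06  0.61] F [-1.5 -2.4  1.1] gap 0.0386 gf 24.947341889564996
```

Run:
```python
from h import *
s=manip.observe(); R0=Ro.from_euler('xyz',s['ee_rot']); p0=s['ee_pos']; P=np.array([.583,-.0295,0])
ax=R0.apply([0,1,0]); print(ax)
for k in range(1,13):
    ph=88.5*k/12; Q=Ro.from_rotvec(-ax*np.radians(ph))
    sh=np.array([0,0,.004])*min(1,k/2)+np.array([-.0035,.0186,0])*np.clip((k-3)/9,0,1)
    d=P+Q.apply(p0-P)+sh-p0
    print(k,(R0.inv().apply(d)/.2).round(3).tolist(),round(-ph/180,4))
```

```text
[ 0.99203303  0.12594403 -0.00292823]
1 [0.054, -0.0, -0.043] -0.041
2 [0.112, -0.0, -0.081] -0.0819
3 [0.167, -0.0, -0.103] -0.1229
4 [0.233, -0.001, -0.112] -0.1639
5 [0.3, -0.001, -0.113] -0.2049
6 [0.367, -0.002, -0.106] -0.2458
7 [0.434, -0.003, -0.092] -0.2868
8 [0.5, -0.003, -0.07] -0.3278
9 [0.563, -0.004, -0.041] -0.3688
10 [0.623, -0.004, -0.005] -0.4097
11 [0.679, -0.005, 0.037] -0.4507
12 [0.73, -0.006, 0.085] -0.4917
```

```bash
python3 -m crank '[{"slide":[0.054,0,-0.043],"angular":[0,-0.041,0],"hand":0.3},{"slide":[0.112,0,-0.081],"angular":[0,-0.082,0],"hand":0.3},{"slide":[0.167,0,-0.103],"angular":[0,-0.123,0],"hand":0.3},{"slide":[0.233,-0.001,-0.112],"angular":[0,-0.164,0],"hand":0.3},{"slide":[0.3,-0.001,-0.113],"angular":[0,-0.205,0],"hand":0.3},{"slide":[0.367,-0.002,-0.106],"angular":[0,-0.246,0],"hand":0.3},{"slide":[0.367,-0.002,-0.106],"angular":[0,-0.246,0],"hand":0.3}]'
python3 - <<'E'
from h import *
st()
s=manip.observe(); R0=Ro.from_euler('xyz',s['ee_rot']); 
# rest of table expressed from commanded pose 6
Rc=Ro.from_rotvec([0,-.246*np.pi,0]); c6=np.array([.367,-.002,-.106])
for k,d,a in((7,[.434,-.003,-.092],-.287),(8,[.5,-.003,-.07],-.328),(9,[.563,-.004,-.041],-.369),(10,[.623,-.004,-.005],-.41),(11,[.679,-.005,.037],-.451),(12,[.73,-.006,.085],-.492)):
    print(k,Rc.inv().apply(np.array(d)-c6).round(3),round(a+.246,3))
f=grab('wrist','w3')
E
```

```text
time_s: 5.68
ee_pos: [0.5904, -0.0701, 0.0789]
ee_rot: [-3.14, 0.073, 1.708]
ft_force: [0.2, 0.3, -3.5]
finger_gap: 0.0389
finger_force: 25.0
t 5.67 p [ 0.5904 -0.0701  0.0789] r [-3.14   0.073  1.708] q [ 0.12  0.52 -0.19  1.87  0.24  0.77 -0.09] F [ 0.2  0.3 -3.5] gap 0.0389 gf 24.995924962397567
7 [ 0.058 -0.001 -0.037] -0.041
8 [ 0.12  -0.001 -0.067] -0.082
9 [ 0.186 -0.002 -0.09 ] -0.123
10 [ 0.254 -0.002 -0.106] -0.164
11 [ 0.323 -0.003 -0.115] -0.205
12 [ 0.393 -0.004 -0.117] -0.246
```

View pics/w3.png

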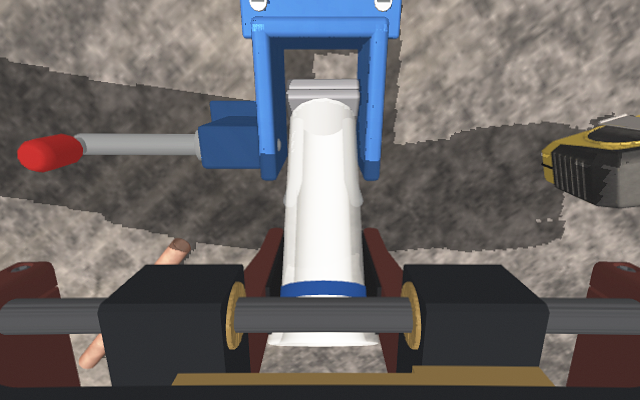

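The foot is held between the cheeks, at (288-359, 95). I'll raise it the rest of the way.

```bash
python3 -m crank '[{"slide":[0.058,-0.003,-0.037],"angular":[0,-0.041,0],"hand":0.3},{"slide":[0.12,-0.006,-0.067],"angular":[0,-0.082,0],"hand":0.3},{"slide":[0.186,-0.007,-0.09],"angular":[0,-0.123,0],"hand":0.3},{"slide":[0.254,-0.008,-0.106],"angular":[0,-0.164,0],"hand":0.3},{"slide":[0.323,-0.008,-0.115],"angular":[0,-0.205,0],"hand":0.3},{"slide":[0.393,-0.009,-0.117],"angular":[0,-0.246,0],"hand":0.3},{"slide":[0.393,-0.009,-0.117],"angular":[0,-0.246,0],"hand":0.3}]'
python3 - <<'E'
from h import *
st()
f=grab('wrist','w4'); t=grab('top');s=grab('side')
a=s['color'][150:230,235:345,::-1]; b=t['color'][170:270,250:360,::-1]
a=cv2.resize(a,(440,320),interpolation=2); b=cv2.resize(b,(352,320),interpolation=2)
cv2.imwrite('pics/m4.png',np.hstack([a,b]))
E
```

```text
time_s: 6.6
ee_pos: [0.578, 0.0034, 0.0934]
ee_rot: [-3.131, 0.847, 1.707]
ft_force: [-0.5, 0.0, -5.1]
finger_gap: 0.0386
finger_force: 25.0
t 6.6 p [0.578  0.0034 0.0934] r [-3.131  0.847  1.707] q [-0.61  0.68  0.09  1.89  0.8   1.13 -0.95] F [-0.5  0.  -5.1] gap 0.0386 gf 24.99694141370128
```

View pics/m4.png

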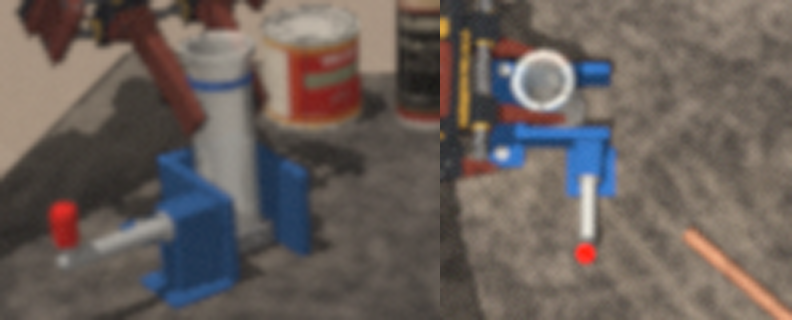

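The cartridge stands in the pocket. Its rim centre in the top view is at about (281.9,195), so I'll measure that and then lower it.

Run:
```python
from h import *
t=grab('top'); s=grab('side')
print('rim',onz(t,281.5,194.6,.144), 'tri',tri([(t,281.5,194.6),(s,235+218/4-.4,150+47/4-.4)]))
# side: tube axis bottom & top
R=Ro.from_euler('xyz',manip.observe()['ee_rot']).as_matrix(); print(R.round(3))
print('grip axis pt', manip.observe()['ee_pos']-.014*R[:,2])
print('expected top', proj(t,[.577,.010,.144]), proj(s,[.577,.010,.144]))
```

```text
rim [0.57686502 0.01271784 0.144     ] tri [0.57750823 0.01333266 0.13954259]
[[-0.082  0.993  0.09 ]
 [ 0.658  0.122 -0.743]
 [-0.749 -0.001 -0.663]]
grip axis pt [0.577262   0.00997885 0.10577696]
expected top (np.float64(282.54942435238297), np.float64(194.6919453992698)) (np.float64(289.5083216295785), np.float64(160.14692069811792))
```

```bash
python3 -m crank '[{"slide":[0.009,0,0.008],"angular":[0,0,0],"hand":0.3},{"slide":[0.017,0,0.015],"angular":[0,0,0],"hand":0.3},{"slide":[0.017,0,0.015],"angular":[0,0,0],"hand":0.3}]'; python3 -c "
from h import *
st()"
```

```text
time_s: 7.22
ee_pos: [0.5787, 0.001, 0.0927]
ee_rot: [-3.14, 0.85, 1.697]
ft_force: [-1.1, -0.0, 5.1]
finger_gap: 0.039
finger_force: 25.0
t 7.22 p [0.5787 0.001  0.0927] r [-3.14   0.85   1.697] q [-0.61  0.68  0.1   1.89  0.8   1.13 -0.96] F [-1.1 -0.   5.1] gap 0.039 gf 24.999738203250672
```

```bash
python3 -m crank '[{"slide":[0,0,0],"angular":[0,0,0],"hand":0.6},{"slide":[0,0,0],"angular":[0,0,0],"hand":0.8},{"slide":[0,0,0],"angular":[0,0,0],"hand":0.8},{"slide":[0,0,0],"angular":[0,0,0],"hand":0.8},{"slide":[0,0,0],"angular":[0,0,0],"hand":0.8},{"slide":[0,0,-0.1],"angular":[0,0,0],"hand":0.8},{"slide":[0,0,-0.3],"angular":[0,0,0],"hand":0.8},{"slide":[0,0,-0.6],"angular":[0,0,0],"hand":0.8},{"slide":[0,0,-0.8],"angular":[0,0,0],"hand":0.8},{"slide":[0,0,-0.8],"angular":[0,0,0],"hand":0.8}]'
python3 - <<'E'
from h import *
st()
t=grab('top');s=grab('side')
a=s['color'][150:230,235:345,::-1]; b=t['color'][170:270,250:360,::-1]
a=cv2.resize(a,(440,320),interpolation=2); b=cv2.resize(b,(352,320),interpolation=2)
cv2.imwrite('pics/m5.png',np.hstack([a,b]))
rel([.46,-.04,.25],[np.pi,0,1.7])
E
```

```text
time_s: 8.48
ee_pos: [0.5642, 0.1259, 0.1992]
ee_rot: [3.139, 0.843, 1.7]
ft_force: [1.0, -0.3, -0.7]
finger_gap: 0.0699
finger_force: 0.0
t 8.47 p [0.5642 0.1259 0.1992] r [3.139 0.843 1.7  ] q [-0.74  0.58  0.04  1.73  0.67  1.41 -0.88] F [ 1.  -0.3 -0.7] gap 0.0699 gf 0.0
slide [-0.6815 -0.6146  0.3767] ang [-0.001   0.27   -0.0005]
```

View pics/m5.png

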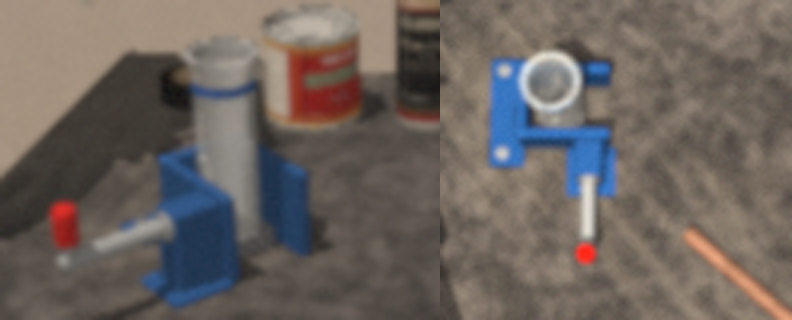

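The cartridge stands free. In the top view the rim centre is at about (284.4,195), so it has shifted slightly towards -y. I'll measure it precisely.

Run:
```python
from h import *
t=grab('top');s=grab('side');C=np.array([.577,.010])
u,v=250+(551.5-440)/3.2-.4,170+80.5/3.2-.4
for z in(.14,.144): print(onz(t,u,v,z))
p=tri([(t,u,v),(s,235+222/4-.4,150+50/4-.4)]); print('tri rim',p)
# tube base visible centre near foot in side: band centre
print('band',tri([(s,235+224/4-.4,150+88/4-.4),(t,u,v)]))
# vertical axis check in side view: predicted axis px at z=.14 and .06
for z in(.14,.119,.062): print(z,[(x+.4-235)*4 if i==0 else (x+.4-150)*4 for i,x in enumerate(proj(s,[p[0],p[1],z]))])
a=s['color'][150:230,235:345]; 
for r in (24,30,36,44): print(r,a[r,35:75].mean(1).astype(int).tolist())
```

```text
[0.5783342  0.00557339 0.14      ]
[0.57750838 0.00513687 0.144     ]
tri rim [0.57741017 0.00585176 0.14027126]
band [0.58120147 0.00956603 0.11244403]
0.14 [np.float64(223.43725911790216), np.float64(50.094307231860626)]
0.119 [np.float64(225.18509653816886), np.float64(80.80046832636879)]
0.062 [np.float64(229.7439088308895), np.float64(161.0499389391698)]
24 [60, 60, 61, 58, 53, 35, 27, 25, 24, 19, 25, 29, 44, 74, 96, 103, 105, 103, 99, 99, 103, 103, 103, 107, 114, 117, 109, 97, 81, 63, 70, 96, 126, 148, 155, 155, 143, 112, 85, 76]
30 [58, 57, 57, 59, 60, 58, 57, 55, 54, 53, 53, 54, 63, 86, 112, 121, 120, 125, 129, 133, 139, 141, 144, 143, 141, 136, 125, 102, 82, 62, 55, 67, 89, 106, 117, 127, 124, 112, 108, 104]
36 [57, 57, 58, 58, 58, 54, 55, 51, 58, 63, 75, 86, 93, 105, 121, 127, 124, 125, 128, 132, 136, 142, 142, 141, 141, 139, 134, 118, 101, 73, 54, 47, 45, 43, 54, 63, 71, 77, 81, 85]
44 [84, 79, 78, 82, 82, 76, 68, 68, 67, 68, 72, 79, 89, 89, 93, 104, 119, 128, 128, 130, 134, 138, 139, 141, 141, 136, 126, 114, 100, 83, 60, 51, 51, 51, 55, 57, 66, 67, 71, 72]
```

```bash
python3 -c "
from h import *
rel([.56,.12,.29],tilt(1.7,-20));rel([.575,-.04,.28],tilt(1.71,0))"
```

```text
slide [-0.3469 -0.0165 -0.3119] ang [-0.0018  0.1594 -0.0006]
slide [-0.8393 -0.0413  0.3245] ang [-0.0031  0.2705 -0.0039]
```

```bash
python3 -m crank '[{"slide":[-0.35,-0.017,-0.31],"angular":[0,0.16,0],"hand":1},{"slide":[-0.35,-0.017,-0.31],"angular":[0,0.16,0],"hand":1},{"slide":[-0.35,-0.017,-0.31],"angular":[0,0.16,0],"hand":1},{"slide":[-0.84,-0.04,0.32],"angular":[-0.003,0.27,-0.004],"hand":1},{"slide":[-0.84,-0.04,0.32],"angular":[-0.003,0.27,-0.004],"hand":1},{"slide":[-0.84,-0.04,0.32],"angular":[-0.003,0.27,-0.004],"hand":1},{"slide":[-0.84,-0.04,0.32],"angular":[-0.003,0.27,-0.004],"hand":1},{"slide":[-0.84,-0.04,0.32],"angular":[-0.003,0.27,-0.004],"hand":1}]'
python3 - <<'E'
from h import *
st()
f=grab('wrist','w6')
for z in (0,.062,.14): print(np.round(proj(f,[.577,.01,z])))
E
```

```text
time_s: 9.68
ee_pos: [0.5751, -0.0373, 0.28]
ee_rot: [-3.141, -0.001, 1.712]
ft_force: [0.0, 0.4, 0.0]
finger_gap: 0.0877
finger_force: 0.0
t 9.68 p [ 0.5751 -0.0373  0.28  ] r [-3.141e+00 -1.000e-03  1.712e+00] q [-0.08  0.26  0.05  1.73 -0.01  1.15  0.11] F [0.  0.4 0. ] gap 0.0877 gf 0.0
[329. 129.]
[330. 132.]
[332. 138.]
```

View pics/w6.png

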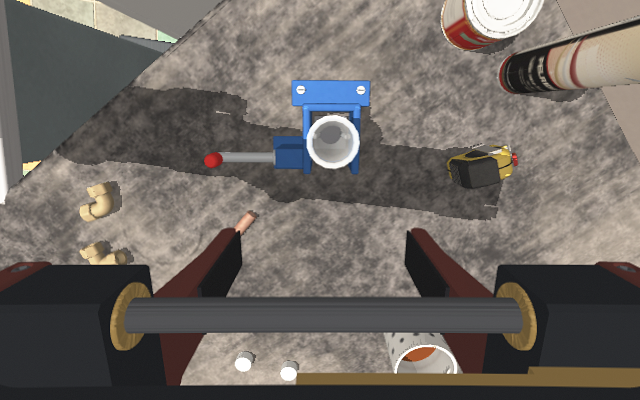

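The view from above shows the rim circle at (332,141), the cheek fronts at (306,174) and (356,173), the bolt rod at about (250,157), and the knob at (213,160).

Run:
```python
from h import *
f=grab('wrist')
h=cv2.cvtColor(f['color'],cv2.COLOR_RGB2HSV).astype(int)
B=(h[...,0]>100)&(h[...,0]<128)&(h[...,1]>130)
for v in(118,168,171,173,175): print(v,np.where(B[v,265:375])[0].__add__(265)[[0,-1]] if B[v,265:375].any() else None, ''.join('#' if x else '.' for x in B[v,295:365]))
for u in (306,309,353,356): print(u,''.join('#' if x else '.' for x in B[75:180,u]))
W=(h[...,1]<40)&(h[...,2]>150); k=np.zeros_like(W);k[105:175,300:365]=W[105:175,300:365]
c=max(cv2.findContours(k.astype('uint8'),0,2)[0],key=cv2.contourArea); e=cv2.minEnclosingCircle(c); print(e, cv2.boundingRect(c)); print('rim',onz(f,*e[0],.14))
R=((h[...,0]<6)|(h[...,0]>174))&(h[...,1]>170); k=np.argwhere(R[140:180,195:230]).mean(0)+[140,195]; print('knob',k,onz(f,k[1],k[0],.085),onz(f,k[1],k[0],.072))
```

```text
118 [303 359] ........########......................................###########.....
168 [274 357] ################.......................................########.......
171 [303 357] ........#######.........................................#######.......
173 [303 357] ........#######.........................................#######.......
175 None ......................................................................
306 ......########################################################.............#########################.....
309 ......################################################............................#################......
353 .......###########################################...................................###############.....
356 .......#######.....####################################..........................###################.....
((333.0, 140.0), 29.52974510192871) (306, 114, 54, 56)
rim [0.57871958 0.00962608 0.14      ]
knob [160.30805687 212.52606635] [ 0.45402137 -0.03549241  0.085     ] [ 0.4499495  -0.03807899  0.072     ]
```

Run:
```python
from h import *
f=grab('wrist')
L=onz(f,306,174.5,.062);Rr=onz(f,354.3,174,.062);k=onz(f,304,105,.062)
print(L,Rr,'w',np.linalg.norm(L-Rr)); x=(Rr-L)[:2];x/=np.linalg.norm(x);print('yaw',np.arctan2(x[1],x[0]))
y=np.array([-np.sin(.145),np.cos(.145)]); C=(L+Rr)[:2]/2+.048*y; print('C',C)
r=onz(f,333,141.5,.14); print('rim',r, 'in cradle',[(r[:2]-C)@[y[1],-y[0]],(r[:2]-C)@y])
```

```text
[ 0.55683672 -0.04093307  0.062     ] [ 0.61317786 -0.0322457   0.062     ] w 0.05700696906913066
yaw 0.1529875574344958
C [0.57807166 0.0109069 ]
rim [0.57909758 0.0087118  0.14      ] in cradle [np.float64(0.0006979866616740397), np.float64(-0.002320295770531965)]
```

```bash
python3 -c "
from h import *
rel([.4495,-.038,.18],[np.pi,0,.15])"
```

```text
slide [ 0.0794 -0.626   0.5026] ang [ 0.000e+00 -3.000e-04  4.982e-01]
```

```bash
python3 -m crank '[{"slide":[0.08,-0.626,0],"angular":[0,0,0.498],"hand":1},{"slide":[0.08,-0.626,0],"angular":[0,0,0.498],"hand":1},{"slide":[0.08,-0.626,0],"angular":[0,0,0.498],"hand":1},{"slide":[0.08,-0.626,0],"angular":[0,0,0.498],"hand":0.7},{"slide":[0.08,-0.626,0],"angular":[0,0,0.498],"hand":0.7},{"slide":[0.08,-0.626,0],"angular":[0,0,0.498],"hand":0.7},{"slide":[0.08,-0.626,0],"angular":[0,0,0.498],"hand":0.7},{"slide":[0.08,-0.626,0.5],"angular":[0,0,0.498],"hand":0.5},{"slide":[0.08,-0.626,0.5],"angular":[0,0,0.498],"hand":0.5},{"slide":[0.08,-0.626,0.5],"angular":[0,0,0.498],"hand":0.5},{"slide":[0.08,-0.626,0.5],"angular":[0,0,0.498],"hand":0.5}]'
python3 - <<'E'
from h import *
st()
f=grab('wrist')
h=cv2.cvtColor(f['color'],cv2.COLOR_RGB2HSV).astype(int)
R=((h[...,0]<6)|(h[...,0]>174))&(h[...,1]>170)
n,l,S,c=cv2.connectedComponentsWithStats(R.astype('uint8'))
for i in range(1,n):
    if S[i,4]>60: print(S[i],c[i],onz(f,*c[i],.085))
rel([.4495,-.038,.065],[np.pi,0,.15])
E
```

```text
time_s: 11.2
ee_pos: [0.4508, -0.0389, 0.1822]
ee_rot: [3.141, -0.003, 0.15]
ft_force: [0.5, -0.5, 1.1]
finger_gap: 0.0438
finger_force: 0.0
t 11.2 p [ 0.4508 -0.0389  0.1822] r [ 3.141e+00 -3.000e-03  1.500e-01] q [-0.15  0.16  0.11  2.12 -0.02  0.87 -1.45] F [ 0.5 -0.5  1.1] gap 0.0438 gf 0.0
[314 187  19  22 312] [323.05128205 197.32692308] [ 0.45344239 -0.03782262  0.085     ]
slide [-0.0097 -0.0065  0.5877] ang [ 0.0001 -0.0013 -0.0002]
```

```bash
python3 -m crank '[{"slide":[0,-0.006,0.3],"angular":[0,0,0],"hand":0.5},{"slide":[0,-0.006,0.585],"angular":[0,0,0],"hand":0.5},{"slide":[0,-0.006,0.585],"angular":[0,0,0],"hand":0.5},{"slide":[0,-0.006,0.585],"angular":[0,0,0],"hand":0.1},{"slide":[0,-0.006,0.585],"angular":[0,0,0],"hand":0.1},{"slide":[0,-0.006,0.585],"angular":[0,0,0],"hand":0.1},{"slide":[0,-0.006,0.585],"angular":[0,0,0],"hand":0.1},{"slide":[0.08,-0.006,0.585],"angular":[0,0,0],"hand":0.1},{"slide":[0.16,-0.006,0.585],"angular":[0,0,0],"hand":0.1},{"slide":[0.24,-0.006,0.585],"angular":[0,0,0],"hand":0.1},{"slide":[0.285,-0.006,0.585],"angular":[0,0,0],"hand":0.1},{"slide":[0.285,-0.006,0.585],"angular":[0,0,0],"hand":0.1}]' 15; python3 -c "
from h import *
st()"
```

```text
time_s: 12.75
ee_pos: [0.5052, -0.0315, 0.0649]
ee_rot: [3.141, 0.001, 0.146]
ft_force: [-5.7, -3.2, 11.1]
finger_gap: 0.0156
finger_force: 15.0
t 12.75 p [ 0.5052 -0.0315  0.0649] r [3.141e+00 1.000e-03 1.460e-01] q [-0.14  0.42  0.1   2.09 -0.06  0.63 -1.43] F [-5.7 -3.2 11.1] gap 0.0156 gf 15.002976825926453
```

```bash
python3 -m crank '[{"slide":[0.015,0,-0.01],"angular":[0,0,0],"hand":0.1},{"slide":[0.025,0,-0.01],"angular":[0,0,0],"hand":0.1},{"slide":[0.025,0,-0.01],"angular":[0,0,0],"hand":0.1}]' 25; python3 -c "
from h import *
st()"; python3 -m crank '[{"slide":[0,0,0],"angular":[0,0,0],"hand":0.5},{"slide":[0,0,0],"angular":[0,0,0],"hand":0.5},{"slide":[0,0,0],"angular":[0,0,0],"hand":0.5},{"slide":[0,0,-0.4],"angular":[0,0,0],"hand":0.5},{"slide":[0,0,-0.9],"angular":[0,0,0],"hand":0.5},{"slide":[0,0,-0.9],"angular":[0,0,0],"hand":0.5},{"slide":[0,0,-0.9],"angular":[0,0,0],"hand":0.5}]'
python3 - <<'E'
from h import *
t=grab('top');f=grab('wrist')
for g,z,b in((t,.085,(255,180,330,262)),(f,.085,None)):
    h=cv2.cvtColor(g['color'],cv2.COLOR_RGB2HSV).astype(int)
    R=((h[...,0]<6)|(h[...,0]>174))&(h[...,1]>170)
    n,l,S,c=cv2.connectedComponentsWithStats(R.astype('uint8'))
    for i in range(1,n):
        if S[i,4]>12 and (b is None or (b[0]<c[i][0]<b[2] and b[1]<c[i][1]<b[3])): print(S[i],c[i].round(1),onz(g,*c[i],z).round(4))
u,v=proj(t,[.577,.009,.14]);print(u,v)
st()
for i,(x,y) in enumerate(((.5821,-.2734),(.5668,-.3738),(.4949,-.3654))): print(i); 
rel([.577,-.28,.20],[np.pi,0,.15])
E
```

```text
time_s: 13.12
ee_pos: [0.5053, -0.0315, 0.065]
ee_rot: [3.141, 0.01, 0.145]
ft_force: [-11.8, -5.9, 6.6]
finger_gap: 0.015
finger_force: 25.0
t 13.12 p [ 0.5053 -0.0315  0.065 ] r [3.141 0.01  0.145] q [-0.14  0.43  0.1   2.08 -0.06  0.64 -1.43] F [-11.8  -5.9   6.6] gap 0.015 gf 25.001009021652862
time_s: 14.0
ee_pos: [0.5139, -0.029, 0.2507]
ee_rot: [3.141, -0.011, 0.148]
ft_force: [-0.5, -0.8, -1.1]
finger_gap: 0.044
finger_force: 0.0
[318 182  14  17 195] [324.4 189.6] [ 0.5063 -0.0306  0.085 ]
283.05537180250576 195.07645838227447
t 14.1 p [ 0.511  -0.029   0.2461] r [-3.141e+00 -2.000e-03  1.480e-01] q [-0.18  0.18  0.13  1.92 -0.03  1.04 -1.46] F [-0.3 -0.2 -0.3] gap 0.044 gf 0.0
0
1
2
slide [0.1414 1.2897 0.2309] ang [-0.     -0.0008 -0.0007]
```

```bash
python3 -m crank '[{"slide":[0.14,0.9,0],"angular":[0,0,0],"hand":0.6},{"slide":[0.14,0.9,0],"angular":[0,0,0],"hand":0.6},{"slide":[0.14,0.9,0],"angular":[0,0,0],"hand":0.6},{"slide":[0.14,0.9,0],"angular":[0,0,0],"hand":0.6},{"slide":[0.14,0.9,0],"angular":[0,0,0],"hand":0.6}]'
python3 - <<'E'
from h import *
st(); t=grab('top');print('mug',onz(t,394,156,.09),'cab',onz(t,447,260,.25))
rel([.578,-.2735,.14],[np.pi,0,.15])
E
```

```text
time_s: 14.72
ee_pos: [0.5641, -0.2022, 0.244]
ee_rot: [-3.14, 0.002, 0.148]
ft_force: [-0.1, 0.8, -0.4]
finger_gap: 0.0533
finger_force: 0.0
t 14.72 p [ 0.5641 -0.2022  0.244 ] r [-3.14e+00  2.00e-03  1.48e-01] q [ 0.06  0.34  0.23  1.73 -0.09  1.09 -1.1 ] F [-0.1  0.8 -0.4] gap 0.0533 gf 0.0
mug [ 0.73924075 -0.27206646  0.09      ] cab [ 0.45670884 -0.39504836  0.25      ]
slide [0.0146 0.3675 0.5214] ang [-0.0006  0.0003 -0.0003]
```

```bash
cat >> h.py <<'E'
def tabs(f,z=.015,lo=60):
    h=cv2.cvtColor(f['color'],cv2.COLOR_RGB2HSV).astype(int); W=((h[...,1]<45)&(h[...,2]>175)).astype('uint8')
    n,l,S,c=cv2.connectedComponentsWithStats(W); o=manip.observe()['ee_pos']
    for i in range(1,n):
        if lo<S[i,4]<6000: 
            p=onz(f,*c[i],z); 
            if abs(p-o)[:2].max()<.2: print(S[i],c[i].round(1),p.round(4))
E
python3 -m crank '[{"slide":[0.015,0.37,0.52],"angular":[0,0,0],"hand":0.6},{"slide":[0.015,0.37,0.52],"angular":[0,0,0],"hand":0.6},{"slide":[0.015,0.37,0.52],"angular":[0,0,0],"hand":0.6},{"slide":[0.015,0.37,0.52],"angular":[0,0,0],"hand":0.6}]'
python3 - <<'E'
from h import *
st(); f=grab('wrist','w7'); tabs(f)
E
```

```text
time_s: 15.28
ee_pos: [0.5794, -0.274, 0.1422]
ee_rot: [-3.14, -0.001, 0.149]
ft_force: [0.2, 0.3, 0.2]
finger_gap: 0.0526
finger_force: 0.0
t 15.28 p [ 0.5794 -0.274   0.1422] r [-3.14e+00 -1.00e-03  1.49e-01] q [ 0.18  0.51  0.23  1.73 -0.14  0.92 -0.96] F [0.2 0.3 0.2] gap 0.0526 gf 0.0
[311 174  28  27 588] [324.4 187.4] [ 0.5833 -0.2739  0.015 ]
[414 206  27  26 557] [426.9 218.4] [ 0.5681 -0.3723  0.015 ]
```

View pics/w7.png

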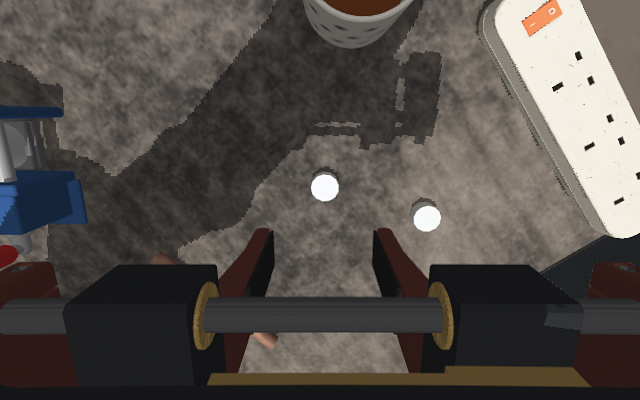

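Tablet 0 is at (324,187) and tablet 1 at (427,218), both clear. I'll descend onto tablet 0.

```bash
python3 -m crank '[{"slide":[0.018,0.003,0.3],"angular":[0,0,0],"hand":0.55},{"slide":[0.018,0.003,0.6],"angular":[0,0,0],"hand":0.55},{"slide":[0.018,0.003,0.676],"angular":[0,0,0],"hand":0.55},{"slide":[0.018,0.003,0.676],"angular":[0,0,0],"hand":0.2},{"slide":[0.018,0.003,0.676],"angular":[0,0,0],"hand":0.2},{"slide":[0.018,0.003,0.676],"angular":[0,0,0],"hand":0.2},{"slide":[0.018,0.003,0.676],"angular":[0,0,0],"hand":0.2},{"slide":[0.018,0.003,0.676],"angular":[0,0,0],"hand":0.2},{"slide":[0.018,0.003,0.1],"angular":[0,0,0],"hand":0.2},{"slide":[0.018,0.003,-0.3],"angular":[0,0,0],"hand":0.2},{"slide":[0.018,0.003,-0.3],"angular":[0,0,0],"hand":0.2},{"slide":[0.018,0.003,-0.3],"angular":[0,0,0],"hand":0.2}]' 10
python3 - <<'E'
from h import *
st(); rel([.578,-.08,.2],[np.pi,0,.15]);rel([.578,-.09,.2],[np.pi,0,1.71])
E
```

```text
time_s: 16.82
ee_pos: [0.5852, -0.2777, 0.2086]
ee_rot: [3.137, -0.011, 0.147]
ft_force: [0.1, -0.7, -0.7]
finger_gap: 0.0257
finger_force: 10.0
t 16.82 p [ 0.5852 -0.2777  0.2086] r [ 3.137 -0.011  0.147] q [ 0.16  0.44  0.25  1.66 -0.13  1.04 -0.97] F [ 0.1 -0.7 -0.7] gap 0.0257 gf 9.999928325414658
slide [ 0.1083 -0.9834  0.0395] ang [ 0.0016 -0.0035 -0.001 ]
slide [ 0.101  -0.934   0.0396] ang [ 0.004  -0.0015 -0.4976]
```

```bash
python3 -m crank '[{"slide":[0.108,-0.98,0.04],"angular":[0,0,0],"hand":0.2},{"slide":[0.108,-0.98,0.04],"angular":[0,0,0],"hand":0.2},{"slide":[0.108,-0.98,0.04],"angular":[0,0,0],"hand":0.2},{"slide":[0.108,-0.98,0.04],"angular":[0,0,0],"hand":0.2},{"slide":[0.108,-0.98,0.04],"angular":[0,0,0],"hand":0.2}]'
python3 - <<'E'
from h import *
st(); rel([.578,.0075,.185],[np.pi,0,.15])
f=grab('wrist','w8'); print(proj(f,[.578,.0075,.14]))
E
```

```text
time_s: 17.45
ee_pos: [0.5748, -0.0788, 0.1938]
ee_rot: [3.141, -0.001, 0.149]
ft_force: [-0.4, -0.4, -0.7]
finger_gap: 0.0252
finger_force: 10.0
t 17.45 p [ 0.5748 -0.0788  0.1938] r [ 3.141e+00 -1.000e-03  1.490e-01] q [-0.13  0.35  0.2   1.83 -0.08  0.97 -1.32] F [-0.4 -0.4 -0.7] gap 0.0252 gf 9.999848306179047
slide [ 0.0796 -0.4242  0.0438] ang [ 0.0001 -0.0003 -0.0004]
(np.float64(198.8119529750483), np.float64(195.08541265766027))
```

Run:
```python
from h import *
f=grab('wrist')
h=cv2.cvtColor(f['color'],cv2.COLOR_RGB2HSV).astype(int)
for T in(150,180,200):
    W=((h[...,1]<40)&(h[...,2]>T)).astype('uint8'); W[:,:120]=0;W[:,270:]=0;W[:150]=0
    n,l,S,c=cv2.connectedComponentsWithStats(W)
    for i in range(1,n):
        if S[i,4]>150:
            p=np.argwhere(l==i)[:,::-1].astype('float32'); hull=cv2.convexHull(p)
            print(T,S[i],c[i].round(1),[np.round(x,1) for x in cv2.fitEllipse(hull)] if len(hull)>5 else '')
g=f['color'][150:250:4,140:260:4].mean(2).astype(int)
print('\n'.join(' '.join('%3d'%x for x in r) for r in g))
```

```text
150 [ 139  150   96   95 3605] [188.4 196.4] [array([183.2, 193.6]), array([ 87.1, 115. ]), np.float64(127.3)]
150 [256 150  10  46 208] [260.7 171.6] [array([261.7, 172.9]), array([11.6, 47.5]), np.float64(176.7)]
150 [ 120  191   42   67 1174] [134.3 224.6] [array([132.3, 221.2]), array([57.4, 72.5]), np.float64(17.0)]
150 [124 254  31  27 324] [140.3 265.6] [array([140.5, 266.9]), array([26.1, 30.2]), np.float64(90.2)]
180 [ 163  159   72   69 1752] [195.5 192.5] [array([198.2, 193.2]), array([66.6, 74.6]), np.float64(122.4)]
200 [ 163  159   72   69 1513] [196.4 193.2] [array([198.2, 193.2]), array([66.1, 74.1]), np.float64(123.5)]
144 129 120 137 138 120 119 130 145 151 158 128 151 147 148  54  55  54  56  56  82 141 118 139 138 136 133 135 135 131
141 144 134 143 115 136 118 123 132 155 159 137 151 149 155  54  54  55  54  84 124 147 146 133 133 133 136 135 134 130
132 156 147 145 122 121 119 119 135 164 169 149 149 141 180  49  51 112 123 121 124 163 149 148 135 133 134 132 131 122
131 152 155 152 130 122 141 140 145 159 225 251 251 252 248 246 245 247 122  85  78 152 135 134 
[... 1843 characters left out ...]
 140 138 150 166 147 146 140 140 195 255 255 255 254 124  77  95  97  95  84  67  81  77  69  82  84
137 150 137 153 122 131 148 152 157 139 157 149 167 153 112 116  99  83  95  92  98  85  84  86  74  83  71  69  83  84
119 135 130 131 141 133 113 128 135 152 134 168 167 157 140 109  84  79  84  86  85  82  74  70  85  71  65  69  80  83
149 135 128 122 131 137 113  97 109 166 131 159 168 159 145 157  78  82  81  85  88  86  67  65  75  84  69  74  78 111
143 147 129 108 101 124 117 115 116 133 116 130 143 141 128 150  83  82  84  78  94  78  79  82  64  71  74  76  82  81
140 161 129 122 109 120 123 110 128  96 105  98 114 111 134 144  92  83  81  74  87  86  75  65  74  60  63  75  85  81
```

The rim fits an ellipse at (198,193), within 2 px of the prediction. Moving over it, lowering, and releasing.

```bash
python3 -m crank '[{"slide":[0.084,-0.424,0.02],"angular":[0,0,0],"hand":0.2},{"slide":[0.084,-0.424,0.02],"angular":[0,0,0],"hand":0.2},{"slide":[0.084,-0.424,0.02],"angular":[0,0,0],"hand":0.2},{"slide":[0.084,-0.424,0.02],"angular":[0,0,0],"hand":0.2},{"slide":[0.084,-0.424,0.15],"angular":[0,0,0],"hand":0.2},{"slide":[0.084,-0.424,0.24],"angular":[0,0,0],"hand":0.2},{"slide":[0.084,-0.424,0.24],"angular":[0,0,0],"hand":0.2}]'
python3 - <<'E'
from h import *
st(); rel([.579,.0075,.144],[np.pi,0,.15])
E
```

```text
time_s: 18.42
ee_pos: [0.5781, 0.0059, 0.1445]
ee_rot: [3.141, 0.002, 0.145]
ft_force: [-0.1, 0.9, -0.8]
finger_gap: 0.0253
finger_force: 10.0
t 18.43 p [0.5781 0.0059 0.1445] r [3.141e+00 2.000e-03 1.450e-01] q [-0.24  0.41  0.16  1.87 -0.08  0.87 -1.47] F [-0.1  0.9 -0.8] gap 0.0253 gf 9.999919831752777
slide [ 0.0055 -0.0073  0.0026] ang [ 0.0001  0.0007 -0.0015]
```

Releasing by opening slightly, then rising.

```bash
python3 -m crank '[{"slide":[0.003,-0.005,0.005],"angular":[0,0,0],"hand":0.2},{"slide":[0.003,-0.005,0.005],"angular":[0,0,0],"hand":0.6},{"slide":[0.003,-0.005,0.005],"angular":[0,0,0],"hand":0.6},{"slide":[0.003,-0.005,0.005],"angular":[0,0,0],"hand":0.6},{"slide":[0.003,-0.005,-0.3],"angular":[0,0,0],"hand":0.6},{"slide":[0.003,0.3,-0.3],"angular":[0,0,0],"hand":0.6},{"slide":[0.003,0.6,-0.4],"angular":[0,0,0],"hand":0.6},{"slide":[0.003,0.6,-0.4],"angular":[0,0,0],"hand":0.6}]'
python3 - <<'E'
from h import *
st(); f=grab('wrist'); t=grab('top')
u,v=map(int,proj(f,[.579,.0075,.14])); print(u,v)
a=cv2.resize(f['color'][max(0,v-60):v+60,max(0,u-75):u+75,::-1],(500,400),interpolation=2)
b=cv2.resize(t['color'][170:270,255:330,::-1],(300,400),interpolation=2)
cv2.imwrite('pics/m9.png',np.hstack([a,b]))
tabs(t,lo=40)
rel([.562,-.335,.2],[np.pi,0,1.7])
E
```

```text
time_s: 19.42
ee_pos: [0.598, -0.118, 0.228]
ee_rot: [3.138, -0.004, 0.138]
ft_force: [0.3, 0.4, 1.2]
finger_gap: 0.0524
finger_force: 0.0
t 19.43 p [ 0.598 -0.118  0.228] r [ 3.138 -0.004  0.138] q [-0.08  0.36  0.22  1.73 -0.09  1.05 -1.26] F [0.3 0.4 1.2] gap 0.0524 gf 0.0
162 206
[381 136  28  34 160] [398.7 153.7] [ 0.7737 -0.296   0.015 ]
slide [-0.3375  1.0794  0.1296] ang [ 3.000e-04 -5.000e-04 -4.947e-01]
```

View pics/m9.png

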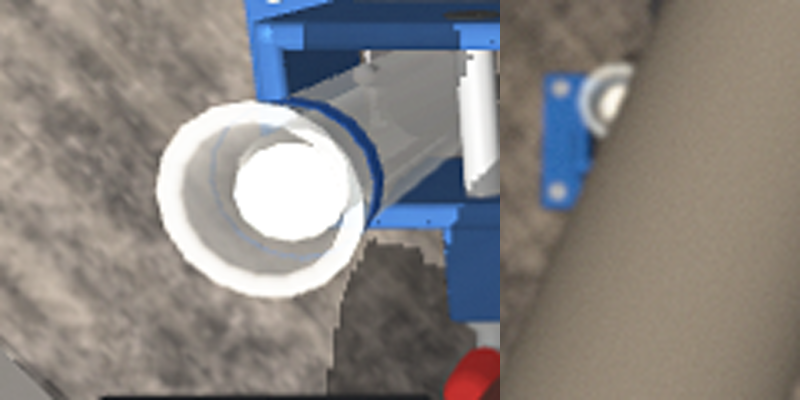

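The first tablet lies flat in the bore. Now tablet 1.

```bash
python3 -m crank '[{"slide":[-0.3,0.9,0.1],"angular":[0,0,-0.494],"hand":0.6},{"slide":[-0.3,0.9,0.1],"angular":[0,0,-0.494],"hand":0.6},{"slide":[-0.3,0.9,0.1],"angular":[0,0,-0.494],"hand":0.6},{"slide":[-0.3,0.9,0.1],"angular":[0,0,-0.494],"hand":0.6},{"slide":[-0.3,0.9,0.1],"angular":[0,0,-0.494],"hand":0.6},{"slide":[-0.3,0.9,0.1],"angular":[0,0,-0.494],"hand":0.6},{"slide":[-0.3,0.9,0.1],"angular":[0,0,-0.494],"hand":0.6},{"slide":[-0.3,0.9,0.1],"angular":[0,0,-0.494],"hand":0.6},{"slide":[-0.3,0.9,0.1],"angular":[0,0,-0.494],"hand":0.6}]'
python3 - <<'E'
from h import *
st(); rel([.565,-.382,.15],[np.pi,0,1.7]); f=grab('wrist');tabs(f); print(proj(f,[.568,-.3725,.015]))
E
```

```text
time_s: 20.65
ee_pos: [0.5651, -0.2954, 0.2052]
ee_rot: [3.141, -0.002, 1.706]
ft_force: [-0.5, 0.0, -0.3]
finger_gap: 0.0528
finger_force: 0.0
t 20.65 p [ 0.5651 -0.2954  0.2052] r [ 3.141e+00 -2.000e-03  1.706e+00] q [ 0.42  0.43 -0.05  1.66  0.02  1.04  0.5 ] F [-0.5  0.  -0.3] gap 0.0528 gf 0.0
slide [-0.4295 -0.059   0.2754] ang [ 0.0002 -0.0005  0.002 ]
[488   7  13  23 120] [495.1  18.5] [ 0.7092 -0.119   0.015 ]
[156  61  21  12 122] [165.2  67.3] [ 0.3949 -0.2054  0.015 ]
[152  74  25  20 231] [162.4  85.2] [ 0.3921 -0.2228  0.015 ]
[127 100  37  44 605] [142.2 125. ] [ 0.3715 -0.2653  0.015 ]
[164 143  21  25 200] [175.3 156.5] [ 0.4059 -0.2938  0.015 ]
[141 159  19  20 161] [151.1 168.4] [ 0.3804 -0.3102  0.015 ]
[178 160  35  29 385] [193.6 173.3] [ 0.4258 -0.3096  0.015 ]
[170 182  38  38 431] [184.3 203.7] [ 0.4167 -0.3455  0.015 ]
[ 191  192   74   77 1992] [225.4 234.3] [ 0.464 -0.376  0.015]
[144 207  23  11  99] [156.8 212.1] [ 0.3866 -0.3594  0.015 ]
[ 267  221  105   75 3666] [317.8 259.8] [ 0.5731 -0.3936  0.015 ]
[157 257  20   7  84] [166.8 260.6] [ 0.3983 -0.4177  0.015 ]
[339 279  38  17 232] [362.4 287.9] [ 0.631 -0.423  0.015]
(np.float64(315.8133539738771), np.float64(242.65758591051735))
```

Run:
```python
from h import *
f=grab('wrist'); t=grab('top')
g=f['color'].min(2); W=(g>225).astype('uint8')
n,l,S,c=cv2.connectedComponentsWithStats(W)
for i in range(1,n):
    if 150<S[i,4]<1500 and 150<c[i][0]<420 and 150<c[i][1]<300: print(S[i],c[i].round(1),onz(f,*c[i],.015).round(4))
h=cv2.cvtColor(t['color'],cv2.COLOR_RGB2HSV).astype(int); W=((h[...,1]<60)&(h[...,2]>170)).astype('uint8'); W[:,:370]=0;W[:,440:]=0;W[:200]=0;W[265:]=0
n,l,S,c=cv2.connectedComponentsWithStats(W)
for i in range(1,n): print('top',S[i],onz(t,*c[i],.015).round(4))
```

```text
[243 218  22  20 265] [251.8 226.1] [ 0.4931 -0.3622  0.015 ]
[305 232  22  21 353] [315.3 242.3] [ 0.5674 -0.3722  0.015 ]
```

```bash
python3 -m crank '[{"slide":[-0.382,-0.042,0.2],"angular":[0,0,0],"hand":0.55},{"slide":[-0.382,-0.042,0.3],"angular":[0,0,0],"hand":0.55},{"slide":[-0.382,-0.042,0.6],"angular":[0,0,0],"hand":0.55},{"slide":[-0.382,-0.042,0.85],"angular":[0,0,0],"hand":0.55},{"slide":[-0.382,-0.042,0.99],"angular":[0,0,0],"hand":0.55},{"slide":[-0.382,-0.042,0.99],"angular":[0,0,0],"hand":0.55},{"slide":[-0.382,-0.042,0.99],"angular":[0,0,0],"hand":0.2},{"slide":[-0.382,-0.042,0.99],"angular":[0,0,0],"hand":0.2},{"slide":[-0.382,-0.042,0.99],"angular":[0,0,0],"hand":0.2},{"slide":[-0.382,-0.042,0.99],"angular":[0,0,0],"hand":0.2},{"slide":[-0.382,-0.042,0.99],"angular":[0,0,0],"hand":0.2}]' 10; python3 -c "
from h import *
st(); rel([.567,-.25,.2],[np.pi,0,1.0])"
```

```text
time_s: 22.18
ee_pos: [0.5672, -0.3754, 0.0095]
ee_rot: [3.138, 0.001, 1.699]
ft_force: [0.4, 1.5, 6.7]
finger_gap: 0.0256
finger_force: 10.0
t 22.18 p [ 0.5672 -0.3754  0.0095] r [3.138e+00 1.000e-03 1.699e+00] q [ 0.52  0.72 -0.03  1.68  0.03  0.74  0.6 ] F [0.4 1.5 6.7] gap 0.0256 gf 10.00549927353859
slide [ 0.6208  0.0824 -0.9532] ang [0.0011 0.     0.2225]
```

```bash
python3 -m crank '[{"slide":[0,0,-0.3],"angular":[0,0,0],"hand":0.2},{"slide":[0,0,-0.6],"angular":[0,0,0],"hand":0.2},{"slide":[0.2,0.03,-0.9],"angular":[0,0,0],"hand":0.2},{"slide":[0.5,0.08,-0.98],"angular":[0,0,0],"hand":0.2},{"slide":[0.8,0.13,-0.98],"angular":[0,0,0],"hand":0.2},{"slide":[0.95,0.17,-0.98],"angular":[0,0,0],"hand":0.2},{"slide":[0.95,0.17,-0.98],"angular":[0,0,0],"hand":0.2},{"slide":[0.95,0.17,-0.98],"angular":[0,0,0],"hand":0.2}]'; python3 -c "
from h import *
st(); rel([.579,.0075,.19],[np.pi,0,1.7])"
```

```text
time_s: 23.18
ee_pos: [0.575, -0.1833, 0.2041]
ee_rot: [3.141, 0.001, 1.698]
ft_force: [-0.2, 0.3, 0.1]
finger_gap: 0.0257
finger_force: 10.0
t 23.18 p [ 0.575  -0.1833  0.2041] r [3.141e+00 1.000e-03 1.698e+00] q [ 0.27  0.38 -0.08  1.75  0.04  1.01  0.3 ] F [-0.2  0.3  0.1] gap 0.0257 gf 9.99936506152153
slide [0.944  0.1409 0.0696] ang [ 0.0003  0.0003 -0.0005]
```

```bash
python3 -m crank '[{"slide":[0.944,0.141,0.04],"angular":[0,0,0],"hand":0.2},{"slide":[0.944,0.141,0.04],"angular":[0,0,0],"hand":0.2},{"slide":[0.944,0.141,0.04],"angular":[0,0,0],"hand":0.2},{"slide":[0.944,0.141,0.04],"angular":[0,0,0],"hand":0.2},{"slide":[0.944,0.141,0.15],"angular":[0,0,0],"hand":0.2},{"slide":[0.944,0.141,0.29],"angular":[0,0,0],"hand":0.2},{"slide":[0.944,0.141,0.29],"angular":[0,0,0],"hand":0.2}]'; python3 -c "
from h import *
st(); rel([.579,.0075,.146],[np.pi,0,1.7])"
```

```text
time_s: 24.05
ee_pos: [0.5778, 0.0058, 0.144]
ee_rot: [-3.138, 0.001, 1.696]
ft_force: [-0.7, -0.4, 0.4]
finger_gap: 0.0254
finger_force: 10.0
t 24.05 p [0.5778 0.0058 0.144 ] r [-3.138e+00  1.000e-03  1.696e+00] q [-0.    0.41 -0.15  1.86  0.08  0.88 -0.06] F [-0.7 -0.4  0.4] gap 0.0254 gf 9.999489784240723
slide [ 0.0079  0.0071 -0.0099] ang [-0.0011  0.0003 -0.0013]
```

Release, rise, and go towards tablet 2.

```bash
python3 -m crank '[{"slide":[0.005,0.004,0],"angular":[0,0,0],"hand":0.2},{"slide":[0.005,0.004,0],"angular":[0,0,0],"hand":0.6},{"slide":[0.005,0.004,0],"angular":[0,0,0],"hand":0.6},{"slide":[0.005,0.004,0],"angular":[0,0,0],"hand":0.6},{"slide":[0.005,0.004,-0.3],"angular":[0,0,0],"hand":0.6},{"slide":[-0.3,0.004,-0.3],"angular":[0,0,0],"hand":0.6},{"slide":[-0.6,-0.2,-0.3],"angular":[0,0,0],"hand":0.6},{"slide":[-0.9,-0.3,-0.3],"angular":[0,0,0],"hand":0.6},{"slide":[-0.9,-0.3,-0.3],"angular":[0,0,0],"hand":0.6}]'
python3 - <<'E'
from h import *
st(); f=grab('wrist')
u,v=map(int,proj(f,[.579,.0075,.14])); print(u,v)
g=f['color'][max(0,v-30):v+34:3,u-36:u+36:3].min(2); print('\n'.join(' '.join('%3d'%x for x in r) for r in g))
rel([.493,-.3,.2],[np.pi,0,1.7])
g=f['color'].min(2); W=(g>225).astype('uint8')
n,l,S,c=cv2.connectedComponentsWithStats(W)
for i in range(1,n):
    if 100<S[i,4]<1500: print(S[i],c[i].round(1),onz(f,*c[i],.015).round(4))
E
```

```text
time_s: 25.18
ee_pos: [0.5408, -0.1831, 0.2062]
ee_rot: [3.141, 0.002, 1.691]
ft_force: [-0.4, 0.4, -0.2]
finger_gap: 0.0527
finger_force: 0.0
t 25.18 p [ 0.5408 -0.1831  0.2062] r [3.141e+00 2.000e-03 1.691e+00] q [ 0.28  0.33 -0.07  1.82  0.03  0.99  0.31] F [-0.4  0.4 -0.2] gap 0.0527 gf 0.0
428 -97
200 202 206 209 241 187 148 149 149 151  60  44  51  50  63  80  72  78  85  79  94 109 110 134
247 247 247 247 248 248 251 210 215 161  87  78  91  85  66  74  69  77  78  75 101 102 105 118
251 251 251 250 250 250 250 249 250 158 144  77  90  84  71  70  80  80  78  76 125 129 122 117
238 237 237 236 236 235 234 235 235 235  70  78  91  85  67  67  76  81  78  72 124 142 119 114
210 207 206 205 203 202 199 199 197 197  42  78  89  85  78  74  80  87  81 139 133 129 111 112
108 102 102 100 100  94  83  81  81  72  43  83  83  85  78  84  79  85 116 150 127 127 126 130
 76  80  84  80  80  46  33  36  44  44  44  84  89  84  72  76  81 152 160 133 133 137 118 111
 80  78  86  80  77  43  34  34  45  45  43  84  87  83  71 120 133 158 153 151 142 135 132 116
 89  86  88  87  73  30  34 
[... 9475 characters left out ...]

 88  88  88  88  87  87  87  88  88  87  88  88  87  89  89  87  88  86  56  82  99  30  31  45
 88  86  88  88  87  88  87  87  87  87  87  88  87  88  88  87  88  86  54  77  92  28  30  46
 84  84  84  85  85  86  85  86  85  85  84  86  86  86  85  86  86  81  55  85  93  29  32  47
 82  83  83  82  82  82  82  83  84  84  84  84  85  84  84  85  84  59  55  80  86  29  35  46
138  43  35  34  35  35  33  33  35  35  36  26  27  42  53  65  53  59  53  79  85  30  40  46
136 138  34  37  36  38  37  37  37  37  37  32  34  29  56  72  60  57  54  80  85  32  44  46
slide [-0.5574 -0.3125  0.0311] ang [ 0.0003  0.0005 -0.0021]
[367   0  55  12 511] [391.8   5.8] [ 0.5872 -0.01    0.015 ]
```

```bash
python3 -m crank '[{"slide":[-0.557,-0.312,0.03],"angular":[0,0,0],"hand":0.6},{"slide":[-0.557,-0.312,0.03],"angular":[0,0,0],"hand":0.6},{"slide":[-0.557,-0.312,0.03],"angular":[0,0,0],"hand":0.6},{"slide":[-0.557,-0.312,0.03],"angular":[0,0,0],"hand":0.6},{"slide":[-0.557,-0.312,0.03],"angular":[0,0,0],"hand":0.6}]'
python3 - <<'E'
from h import *
st(); f=grab('wrist'); t=grab('top')
g=f['color'].min(2); W=(g>225).astype('uint8')
n,l,S,c=cv2.connectedComponentsWithStats(W)
for i in range(1,n):
    if 150<S[i,4]<1500 and 150<c[i][0]<480 and 100<c[i][1]<300: print(S[i],c[i].round(1),onz(f,*c[i],.015).round(4))
rel([.493,-.365,.008],[np.pi,0,1.7])
h=cv2.cvtColor(t['color'],cv2.COLOR_RGB2HSV).astype(int); W=((h[...,1]<60)&(h[...,2]>170)).astype('uint8'); W[:,:370]=0;W[:,440:]=0;W[:200]=0;W[265:]=0
n,l,S,c=cv2.connectedComponentsWithStats(W)
for i in range(1,n): print('top',S[i],onz(t,*c[i],.015).round(4))
E
```

```text
time_s: 25.85
ee_pos: [0.4965, -0.2934, 0.1998]
ee_rot: [3.14, -0.001, 1.703]
ft_force: [-0.4, 0.2, 0.3]
finger_gap: 0.0527
finger_force: 0.0
t 25.85 p [ 0.4965 -0.2934  0.1998] r [ 3.140e+00 -1.000e-03  1.703e+00] q [ 0.45  0.34 -0.03  1.82  0.01  0.98  0.55] F [-0.4  0.2  0.3] gap 0.0527 gf 0.0
[302 229  22  21 366] [312.5 239. ] [ 0.495  -0.3644  0.015 ]
slide [-0.3503 -0.0641  0.959 ] ang [ 0.0005 -0.0002  0.0008]
top [434 200   6   9  37] [ 0.6385 -0.4221  0.015 ]
top [409 209  19  19 163] [ 0.5905 -0.3717  0.015 ]
```

```bash
python3 -m crank '[{"slide":[-0.352,-0.054,0.2],"angular":[0,0,0],"hand":0.55},{"slide":[-0.352,-0.054,0.3],"angular":[0,0,0],"hand":0.55},{"slide":[-0.352,-0.054,0.6],"angular":[0,0,0],"hand":0.55},{"slide":[-0.352,-0.054,0.85],"angular":[0,0,0],"hand":0.55},{"slide":[-0.352,-0.054,0.96],"angular":[0,0,0],"hand":0.55},{"slide":[-0.352,-0.054,0.96],"angular":[0,0,0],"hand":0.55},{"slide":[-0.352,-0.054,0.96],"angular":[0,0,0],"hand":0.2},{"slide":[-0.352,-0.054,0.96],"angular":[0,0,0],"hand":0.2},{"slide":[-0.352,-0.054,0.96],"angular":[0,0,0],"hand":0.2},{"slide":[-0.352,-0.054,0.96],"angular":[0,0,0],"hand":0.2},{"slide":[-0.352,-0.054,0.96],"angular":[0,0,0],"hand":0.2}]' 10; python3 -m crank '[{"slide":[0,0,-0.3],"angular":[0,0,0],"hand":0.2},{"slide":[0,0,-0.6],"angular":[0,0,0],"hand":0.2},{"slide":[0.2,0.1,-0.9],"angular":[0,0,0],"hand":0.2},{"slide":[0.5,0.25,-0.98],"angular":[0,0,0],"hand":0.2},{"slide":[0.8,0.4,-0.98],"angular":[0,0,0],"hand":0.2},{"slide":[0.95,0.5,-0.98],"angular":[0,0,0],"hand":0.2},{"slide":[0.95,0.5,-0.98],"angular":[0,0,0],"hand":0.2},{"slide":[0.95,0.5,-0.98],"angular":[0,0,0],"hand":0.2}]';  python3 - <<'E'
from h import *
st(); rel([.579,.0075,.19],[np.pi,0,1.7]); rel([.579,-.09,.205],[np.pi,0,1.7])
E
```

```text
time_s: 27.32
ee_pos: [0.4945, -0.3676, 0.0091]
ee_rot: [3.139, 0.001, 1.699]
ft_force: [-0.4, 0.7, 5.9]
finger_gap: 0.0253
finger_force: 10.0
time_s: 28.32
ee_pos: [0.5678, -0.1665, 0.2039]
ee_rot: [3.141, 0.001, 1.699]
ft_force: [-0.4, -0.9, 0.0]
finger_gap: 0.0258
finger_force: 10.0
t 28.32 p [ 0.5678 -0.1665  0.2039] r [3.141e+00 1.000e-03 1.699e+00] q [ 0.23  0.36 -0.07  1.78  0.03  1.    0.28] F [-0.4 -0.9  0. ] gap 0.0258 gf 9.99927967786789
slide [0.8557 0.1669 0.0691] ang [ 0.0002  0.0002 -0.0002]
slide [ 0.3722  0.1045 -0.0056] ang [ 0.0002  0.0002 -0.0002]
```

```bash
python3 -m crank '[{"slide":[0.372,0.105,0],"angular":[0,0,0],"hand":0.2},{"slide":[0.372,0.105,0],"angular":[0,0,0],"hand":0.2},{"slide":[0.372,0.105,0],"angular":[0,0,0],"hand":0.2},{"slide":[0.372,0.105,0],"angular":[0,0,0],"hand":0.2}]';  python3 - <<'E'
from h import *
st(); rel([.579,.0075,.145],[np.pi,0,1.7]); f=grab('wrist')
u,v=map(int,proj(f,[.579,.0075,.14])); g=f['color'].min(2)
x0,y0=max(0,u-48),max(0,v-48)
c=cv2.resize(f['color'][y0:y0+96,x0:x0+96,::-1],(500,500),interpolation=2);cv2.imwrite('pics/m10.png',c)
W=(g[y0:y0+96,x0:x0+96]>225).astype('uint8'); n,l,S,cc=cv2.connectedComponentsWithStats(W)
for i in range(1,n):
    if S[i,4]>40: print(S[i],(cc[i]+[x0,y0]).round(1))
for z in(.14,.101,.086,.071): print(z,np.round(proj(f,[.579,.0075,z]),1),'r',round(13*f['fx']/1000/((f['R']@[.579,.0075,z]+f['t'])[2]),1))
E
```

```text
time_s: 28.82
ee_pos: [0.579, -0.0923, 0.2039]
ee_rot: [3.141, 0.001, 1.696]
ft_force: [-0.1, -0.3, 0.1]
finger_gap: 0.0256
finger_force: 10.0
t 28.82 p [ 0.579  -0.0923  0.2039] r [3.141e+00 1.000e-03 1.696e+00] q [ 0.13  0.35 -0.09  1.79  0.04  1.    0.14] F [-0.1 -0.3  0.1] gap 0.0256 gf 9.999390542507172
slide [0.4957 0.0621 0.2937] ang [ 0.0002  0.0004 -0.0013]
[74  3 11 11 77] [372.4  25.1]
[  10    9   75   87 2083] [339.2  72.2]
[  28   31   37   46 1301] [338.6  69.9]
0.14 [341.3  65.1] r 20.2
0.101 [338.4  71.7] r 17.2
0.086 [337.5  73.7] r 16.2
0.071 [336.7  75.5] r 15.4
```

View pics/m10.png

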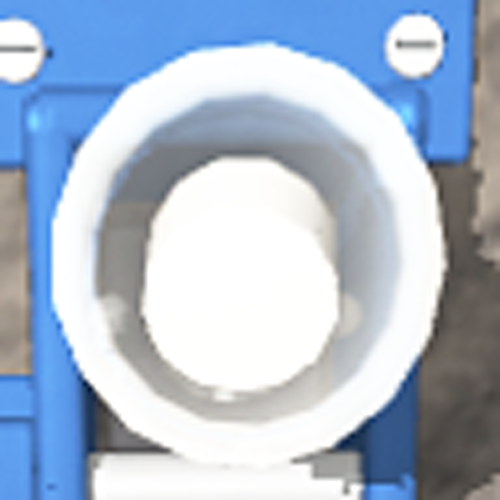

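Two tablets are stacked flat in the bore and the rim is where predicted. Dropping the third.

```bash
python3 -m crank '[{"slide":[0.498,0.064,0],"angular":[0,0,0],"hand":0.2},{"slide":[0.498,0.064,0],"angular":[0,0,0],"hand":0.2},{"slide":[0.498,0.064,0],"angular":[0,0,0],"hand":0.2},{"slide":[0.498,0.064,0.15],"angular":[0,0,0],"hand":0.2},{"slide":[0.498,0.064,0.29],"angular":[0,0,0],"hand":0.2},{"slide":[0.498,0.064,0.29],"angular":[0,0,0],"hand":0.2},{"slide":[0.498,0.064,0.29],"angular":[0,0,0],"hand":0.2},{"slide":[0.498,0.064,0.29],"angular":[0,0,0],"hand":0.6},{"slide":[0.498,0.064,0.29],"angular":[0,0,0],"hand":0.6},{"slide":[0.498,0.064,0.29],"angular":[0,0,0],"hand":0.6},{"slide":[0.498,0.064,0],"angular":[0,0,0],"hand":0.6},{"slide":[0.2,0,0],"angular":[0,0,0],"hand":0.6},{"slide":[-0.1,0,0],"angular":[0,0,0],"hand":0.6},{"slide":[-0.1,0,0],"angular":[0,0,0],"hand":0.6}]';  python3 - <<'E'
from h import *
st(); f=grab('wrist')
g=f['color'].min(2)
u,v=map(int,proj(f,[.579,.0075,.14]));x0,y0=max(0,u-48),max(0,v-48)
W=(g[y0:y0+96,x0:x0+96]>225).astype('uint8'); n,l,S,cc=cv2.connectedComponentsWithStats(W)
for i in range(1,n):
    if S[i,4]>40: print(S[i],(cc[i]+[x0,y0]).round(1))
for z in(.14,.116,.101): print(z,np.round(proj(f,[.579,.0075,z]),1),'r',round(13*f['fx']/1000/((f['R']@[.579,.0075,z]+f['t'])[2]),1))
# pipe ends
h=cv2.cvtColor(f['color'],cv2.COLOR_RGB2HSV).astype(int); M=((h[...,0]<14)&(h[...,1]>70)&(h[...,2]>70)).astype('uint8')
n,l,S,c=cv2.connectedComponentsWithStats(M)
for i in range(1,n):
    if S[i,4]>300: print('cu',S[i],c[i].round(1),onz(f,*c[i],.0075).round(4))
E
```

```text
time_s: 30.62
ee_pos: [0.5817, -0.1158, 0.2042]
ee_rot: [3.14, 0.003, 1.69]
ft_force: [0.4, 0.5, -0.2]
finger_gap: 0.0528
finger_force: 0.0
t 30.62 p [ 0.5817 -0.1158  0.2042] r [3.14e+00 3.00e-03 1.69e+00] q [ 0.15  0.36 -0.08  1.77  0.04  1.    0.18] F [ 0.4  0.5 -0.2] gap 0.0528 gf 0.0
[   9    0   77   68 1407] [340.5  36.8]
[  26   10   39   46 1376] [338.1  32.7]
[ 17  77  53  11 511] [333.9  82.3]
0.14 [341.1  23.8] r 20.9
0.116 [339.1  32.4] r 18.7
0.101 [338.1  36.9] r 17.6
cu [230  71  24  23 406] [241.3  81.9] [ 0.4875 -0.0281  0.0075]
cu [ 158  165   85  100 1443] [199.4 217.4] [ 0.4473 -0.1811  0.0075]
cu [ 219  228   51   69 1506] [242.6 266.4] [ 0.4999 -0.2376  0.0075]
cu [ 377  228   51   69 1491] [403.3 266.5] [ 0.6918 -0.215   0.0075]
cu [   0  262   60   47 1885] [ 27.5 281.9] [ 0.2463 -0.2867  0.0075]
cu [ 588  262   52   40 1622] [614.8 281.1] [ 0.9468 -0.2033  0.0075]
cu [   0  333   78   54 3721] [ 35.8 360.7] [ 0.2445 -0.4003  0.0075]
cu [223 333  27  40 702] [234.  349.3] [ 0.4955 -0.3565  0.0075]
cu [397 333  26  40 705] [411.9 349.3] [ 0.724  -0.3298  0.0075]
cu [ 573  334   67   53 3160] [608.7 359.6] [ 0.9775 -0.313   0.0075]
```

The third tablet's disc sits at the height expected for a flat stack. Next is the pipe.

```bash
python3 -c "
from h import *
rel([.415,-.235,.13],tilt(1.0,15))"
```

```text
slide [-0.507  -0.9041  0.3695] ang [-0.0285  0.0801  0.2198]
```

```bash
python3 -m crank '[{"slide":[-0.5,-0.9,0.2],"angular":[-0.028,0.08,0.22],"hand":0.6},{"slide":[-0.5,-0.9,0.2],"angular":[-0.028,0.08,0.22],"hand":0.6},{"slide":[-0.5,-0.9,0.2],"angular":[-0.028,0.08,0.22],"hand":0.6},{"slide":[-0.5,-0.9,0.2],"angular":[-0.028,0.08,0.22],"hand":0.5},{"slide":[-0.507,-0.904,0.37],"angular":[-0.028,0.08,0.22],"hand":0.5},{"slide":[-0.507,-0.904,0.37],"angular":[-0.028,0.08,0.22],"hand":0.5},{"slide":[-0.507,-0.904,0.37],"angular":[-0.028,0.08,0.22],"hand":0.5}]';  python3 - <<'E'
from h import *
st(); f=grab('wrist','w11')
h=cv2.cvtColor(f['color'],cv2.COLOR_RGB2HSV).astype(int); M=((h[...,0]<14)&(h[...,1]>70)&(h[...,2]>70)).astype('uint8')
n,l,S,c=cv2.connectedComponentsWithStats(M)
for i in range(1,n):
    if S[i,4]>500: 
        p=np.argwhere(l==i)[:,::-1].astype('float32'); v=cv2.fitLine(p,2,0,.01,.01).ravel(); k=(p-v[2:])@v[:2]
        e=[onz(f,*(v[2:]+v[:2]*x),.009) for x in(k.min(),k.max())]; d=e[1]-e[0]
        print(S[i],e[0].round(4),e[1].round(4),'len',np.linalg.norm(d).round(4),'yaw',np.arctan2(d[1],d[0]).round(3))
t=grab('top'); a,b=onz(t,326.13,241.67,.0085),onz(t,367.87,277.33,.0085);print('initial top ends',a,b)
E
```

```text
time_s: 31.55
ee_pos: [0.4169, -0.2319, 0.1305]
ee_rot: [-3.14, -0.262, 1.007]
ft_force: [0.6, -0.3, -0.1]
finger_gap: 0.0441
finger_force: 0.0
t 31.55 p [ 0.4169 -0.2319  0.1305] r [-3.14  -0.262  1.007] q [ 0.54  0.3   0.02  2.11 -0.39  0.78  0.28] F [ 0.6 -0.3 -0.1] gap 0.0441 gf 0.0
[ 313   80   18  168 2588] [ 0.4056 -0.2454  0.009 ] [ 0.488 -0.119  0.009] len 0.1508 yaw 0.993
[ 234  228   44   69 1417] [ 0.3194 -0.2447  0.009 ] [ 0.3794 -0.2069  0.009 ] len 0.0709 yaw 0.561
[ 369  228   43   69 1430] [ 0.4558 -0.2552  0.009 ] [ 0.447  -0.3255  0.009 ] len 0.0708 yaw -1.695
[   0  262   60   47 1913] [ 0.144  -0.1206  0.009 ] [ 0.1921 -0.1417  0.009 ] len 0.0525 yaw -0.413
[ 588  262   52   40 1645] [ 0.5929 -0.3975  0.009 ] [ 0.6291 -0.4237  0.009 ] len 0.0447 yaw -0.627
[   0  333   80   54 3844] [ 0.1121 -0.1742  0.009 ] [ 0.169  -0.2188  0.009 ] len 0.0723 yaw -0.666
[239 333  23  40 612] [ 0.2885 -0.3046  0.009 ] [ 0.3111 -0.2761  0.009 ] len 0.0364 yaw 0.899
[386 333  22  40 586] [ 0.4223 -0.3464  0.009 ] [ 0.4064 -0.3792  0.009 ] len 0.0364 yaw -2.022
[ 566  334   74   53 3496] [ 0.5332 -0.4505  0.009 ] [ 0.5944 -0.4792  0.009 ] len 0.0677 yaw -0.439
initial top ends [ 0.48725661 -0.11813191  0.0085    ] [ 0.4039974  -0.24741768  0.0085    ]
```

```bash
python3 -c "
from h import *
rel([.4225,-.2195,.005],tilt(.993,15))"
```

```text
slide [-0.0965 -0.012   0.6254] ang [-0.0012 -0.0001  0.0042]
```

```bash
python3 -m crank '[{"slide":[-0.097,-0.012,0.3],"angular":[-0.001,0,0.004],"hand":0.5},{"slide":[-0.097,-0.012,0.55],"angular":[-0.001,0,0.004],"hand":0.5},{"slide":[-0.097,-0.012,0.622],"angular":[-0.001,0,0.004],"hand":0.5},{"slide":[-0.097,-0.012,0.622],"angular":[-0.001,0,0.004],"hand":0.5}]';  python3 -c "
from h import *
st(); rel([.4225,-.2195,.005],tilt(.993,15))"
```

```text
time_s: 32.15
ee_pos: [0.4215, -0.2202, 0.005]
ee_rot: [-3.139, -0.262, 0.992]
ft_force: [0.1, 0.2, -0.0]
finger_gap: 0.0438
finger_force: 0.0
t 32.15 p [ 0.4215 -0.2202  0.005 ] r [-3.139 -0.262  0.992] q [ 0.58  0.52 -0.06  2.18 -0.52  0.49  0.41] F [ 0.1  0.2 -0. ] gap 0.0438 gf 0.0
slide [0.0052 0.0024 0.0016] ang [-0.0006 -0.0001 -0.0004]
```

```bash
python3 -m crank '[{"slide":[0,0,0],"angular":[0,0,0],"hand":0.05},{"slide":[0,0,0],"angular":[0,0,0],"hand":0.05},{"slide":[0,0,0],"angular":[0,0,0],"hand":0.05},{"slide":[0,0,0],"angular":[0,0,0],"hand":0.05},{"slide":[0,0,0],"angular":[0,0,0],"hand":0.05},{"slide":[0.05,0,-0.18],"angular":[0,0,0],"hand":0.05},{"slide":[0.194,0,-0.724],"angular":[0,0,0],"hand":0.05},{"slide":[0.194,0,-0.724],"angular":[0,0,0],"hand":0.05},{"slide":[0.194,0,-0.724],"angular":[0,0,0],"hand":0.05},{"slide":[0.194,0,-0.724],"angular":[0,0,0],"hand":0.05}]' 50;  python3 -c "
from h import *
st(); rel([.50,-.12,.30],tilt(1.4,-40))"
```

```text
time_s: 33.4
ee_pos: [0.4206, -0.22, 0.1539]
ee_rot: [-3.139, -0.262, 0.991]
ft_force: [0.3, -1.0, -0.8]
finger_gap: 0.0139
finger_force: 50.0
t 33.4 p [ 0.4206 -0.22    0.1539] r [-3.139 -0.262  0.991] q [ 0.49  0.25  0.06  2.1  -0.38  0.82  0.23] F [ 0.3 -1.  -0.8] gap 0.0139 gf 49.99938726425171
slide [ 0.8033  0.0567 -0.5412] ang [-0.0301 -0.3013 -0.1316]
```

```bash
python3 -m crank '[{"slide":[0.4,0.03,-0.5],"angular":[-0.015,-0.1,-0.06],"hand":0.05},{"slide":[0.8,0.057,-0.54],"angular":[-0.03,-0.2,-0.13],"hand":0.05},{"slide":[0.8,0.057,-0.54],"angular":[-0.03,-0.301,-0.13],"hand":0.05},{"slide":[0.8,0.057,-0.54],"angular":[-0.03,-0.301,-0.13],"hand":0.05},{"slide":[0.8,0.057,-0.54],"angular":[-0.03,-0.301,-0.13],"hand":0.05},{"slide":[0.8,0.057,-0.54],"angular":[-0.03,-0.301,-0.13],"hand":0.05},{"slide":[0.8,0.057,-0.54],"angular":[-0.03,-0.301,-0.13],"hand":0.05},{"slide":[0.8,0.057,-0.54],"angular":[-0.03,-0.301,-0.13],"hand":0.05}]';  python3 -c "
from h import *
st(); rel([.57,-.06,.30],tilt(1.7,-75))"
```

```text
time_s: 34.4
ee_pos: [0.4997, -0.1217, 0.2994]
ee_rot: [3.141, 0.696, 1.393]
ft_force: [-0.8, -0.1, 0.4]
finger_gap: 0.0138
finger_force: 50.0
t 34.4 p [ 0.4997 -0.1217  0.2994] r [3.141 0.696 1.393] q [-0.2   0.27 -0.09  1.86  0.64  1.41 -0.71] F [-0.8 -0.1  0.4] gap 0.0138 gf 49.99950349330902
slide [ 0.2787  0.2912 -0.237 ] ang [-0.0836 -0.1935 -0.0535]
```

```bash
python3 -m crank '[{"slide":[0.1,0.1,-0.08],"angular":[-0.028,-0.065,-0.018],"hand":0.05},{"slide":[0.2,0.2,-0.16],"angular":[-0.056,-0.13,-0.036],"hand":0.05},{"slide":[0.279,0.291,-0.237],"angular":[-0.084,-0.193,-0.053],"hand":0.05},{"slide":[0.279,0.291,-0.237],"angular":[-0.084,-0.193,-0.053],"hand":0.05},{"slide":[0.279,0.291,-0.237],"angular":[-0.084,-0.193,-0.053],"hand":0.05},{"slide":[0.279,0.291,-0.237],"angular":[-0.084,-0.193,-0.053],"hand":0.05},{"slide":[0.279,0.291,-0.237],"angular":[-0.084,-0.193,-0.053],"hand":0.05}]';  python3 - <<'E'
from h import *
st(); rel([.5792,.0047,.30],tilt(1.7,-75))
t=grab('top');s=grab('side')
for n,f in(('t',t),('s',s)):
    h=cv2.cvtColor(f['color'],cv2.COLOR_RGB2HSV).astype(int); M=((h[...,0]<14)&(h[...,1]>70)&(h[...,2]>60)).astype('uint8')
    o=manip.observe()['ee_pos']; u,v=map(int,proj(f,o-[0,0,.05])); print(n,'proj tcp-5cm',u,v, 'tcp',np.round(proj(f,o)), 'bot',np.round(proj(f,o-[0,0,.12]))); m=np.zeros_like(M);m[v-60:v+60,u-50:u+50]=M[v-60:v+60,u-50:u+50]
    n_,l,S,c=cv2.connectedComponentsWithStats(m)
    for i in range(1,n_):
        if S[i,4]>30: print(S[i],c[i].round(1))
E
```

```text
time_s: 35.28
ee_pos: [0.5705, -0.0603, 0.3021]
ee_rot: [3.117, 1.307, 1.675]
ft_force: [1.0, 0.4, -0.7]
finger_gap: 0.0138
finger_force: 50.0
t 35.27 p [ 0.5705 -0.0603  0.3021] r [3.117 1.307 1.675] q [-0.49  0.55 -0.1   1.89  1.1   1.68 -0.97] F [ 1.   0.4 -0.7] gap 0.0138 gf 49.99959647655487
slide [ 0.0932  0.0845 -0.3031] ang [ 0.0001 -0.0006 -0.0021]
t proj tcp-5cm 308 191 tcp [308. 186.] bot [309. 198.]
[258 131  15   6  39] [265.4 133.9]
[259 139  17  16 164] [265.7 146.1]
[270 167  41  34 662] [289.6 184.4]
[258 213  13  12 110] [263.1 218.4]
s proj tcp-5cm 297 125 tcp [297. 103.] bot [299. 155.]
[247  65  26   9 184] [257.4  68.7]
[ 264   65   43   91 1163] [289.9  99.6]
[247  77   3  29  47] [247.5  88.6]
[334 115  13   4  38] [340.1 116.8]
[334 139  13   7  39] [340.2 142.3]
[334 150  13   4  34] [339.6 151.9]
[305 159  21  23 339] [315.  170.9]
[334 175  13   6  48] [339.8 178.1]
```

Run:
```python
from h import *
t=grab('top');s=grab('side');o=manip.observe()['ee_pos']
h=cv2.cvtColor(s['color'],cv2.COLOR_RGB2HSV).astype(int); M=((h[...,0]<14)&(h[...,1]>70)&(h[...,2]>60))
for dz in(.03,.05,.07,.09,.11):
    u,v=proj(s,o+[-.0004,.003,-dz]); r=int(round(v)); x=np.where(M[r,int(u)-12:int(u)+13])[0]+int(u)-12; print(round(u,1),r,x.min(),x.max(),(x.min()+x.max())/2)
x0,y0=230,60
a=cv2.resize(s['color'][60:190,230:350,::-1],(480,520),interpolation=2);cv2.imwrite('pics/m12.png',a)
R=Ro.from_euler('xyz',manip.observe()['ee_rot']).as_matrix();print(R.round(3))
```

```text
296.6 117 293 298 295.5
297.0 126 294 299 296.5
297.4 134 294 299 296.5
297.8 143 295 299 297.0
298.1 151 295 300 297.5
[[-0.029  0.992  0.127]
 [ 0.258  0.13  -0.957]
 [-0.966  0.005 -0.26 ]]
```

```bash
python3 -m crank '[{"slide":[0.03,0.028,-0.1],"angular":[0,0,0],"hand":0.05},{"slide":[0.06,0.056,-0.2],"angular":[0,0,0],"hand":0.05},{"slide":[0.093,0.085,-0.303],"angular":[0,0,-0.002],"hand":0.05},{"slide":[0.093,0.085,-0.303],"angular":[0,0,-0.002],"hand":0.05},{"slide":[0.093,0.085,-0.303],"angular":[0,0,-0.002],"hand":0.05}]' 60;  python3 - <<'E'
from h import *
st(); rel([.5794,.0045,.30],tilt(1.7,-75))
f=grab('wrist')
h=cv2.cvtColor(f['color'],cv2.COLOR_RGB2HSV).astype(int)
t=grab('top');s=grab('side')
for n,g in(('s',s),('t',t)): print(n,np.round(proj(g,[.579,.0075,.183]),1),np.round(proj(g,[.579,.0075,.14]),1))
h=cv2.cvtColor(s['color'],cv2.COLOR_RGB2HSV).astype(int); M=((h[...,0]<14)&(h[...,1]>70)&(h[...,2]>60))
for z in(.27,.25,.23,.21,.195,.185,.175):
    u,v=proj(s,[.579,.0075,z]); r=int(round(v)); x=np.where(M[r,int(u)-12:int(u)+13])[0]+int(u)-12; print(z,round(u,1),r,(x.min(),x.max()) if len(x) else None)
E
```

```text
time_s: 36.1
ee_pos: [0.5788, 0.0059, 0.2984]
ee_rot: [-3.128, 1.31, 1.716]
ft_force: [0.2, -0.2, 0.0]
finger_gap: 0.0135
finger_force: 60.0
t 36.1 p [0.5788 0.0059 0.2984] r [-3.128  1.31   1.716] q [-0.56  0.6  -0.12  1.79  1.05  1.75 -0.96] F [ 0.2 -0.2  0. ] gap 0.0135 gf 59.99952971935272
slide [-0.0097  0.002   0.0051] ang [0.0009 0.0003 0.0013]
s [289.8 145.6] [290.7 161.8]
t [282.4 190.7] [283.7 194.4]
0.27 287.8 111 (np.int64(284), np.int64(289))
0.25 288.3 119 (np.int64(285), np.int64(290))
0.23 288.8 127 (np.int64(285), np.int64(290))
0.21 289.2 135 (np.int64(286), np.int64(290))
0.195 289.6 141 (np.int64(286), np.int64(290))
0.185 289.8 145 (np.int64(286), np.int64(290))
0.175 290.0 149 None
```

```bash
python3 -m crank '[{"slide":[0.1,0,0.032],"angular":[0,0,0],"hand":0.05},{"slide":[0.2,0,0.058],"angular":[0,0,0],"hand":0.05},{"slide":[0.28,0,0.08],"angular":[0,0,0],"hand":0.05},{"slide":[0.28,0,0.08],"angular":[0,0,0],"hand":0.05},{"slide":[0.28,0,0.08],"angular":[0,0,0],"hand":0.05}]';  python3 - <<'E'
from h import *
st(); rel([.5794,.0050,.20],tilt(1.7,-75))
E
```

```text
time_s: 36.88
ee_pos: [0.579, 0.0051, 0.2404]
ee_rot: [-3.13, 1.309, 1.715]
ft_force: [0.7, -0.0, -1.3]
finger_gap: 0.0138
finger_force: 60.0
t 36.88 p [0.579  0.0051 0.2404] r [-3.13   1.309  1.715] q [-0.56  0.69 -0.12  1.81  1.04  1.71 -1.05] F [ 0.7 -0.  -1.3] gap 0.0138 gf 59.999613761901855
slide [0.1947 0.0027 0.053 ] ang [0.0009 0.0002 0.0012]
```

```bash
python3 -m crank '[{"slide":[0.048,0,0.013],"angular":[0,0,0],"hand":0.05},{"slide":[0.097,0,0.026],"angular":[0,0,0],"hand":0.05},{"slide":[0.145,0,0.039],"angular":[0,0,0],"hand":0.05},{"slide":[0.145,0,0.039],"angular":[0,0,0],"hand":0.05}]';  python3 - <<'E'
from h import *
st()
E
```

```text
time_s: 37.38
ee_pos: [0.5785, 0.0049, 0.2094]
ee_rot: [-3.124, 1.31, 1.721]
ft_force: [-0.8, -0.1, -0.7]
finger_gap: 0.0139
finger_force: 60.0
t 37.38 p [0.5785 0.0049 0.2094] r [-3.124  1.31   1.721] q [-0.56  0.74 -0.12  1.82  1.04  1.68 -1.09] F [-0.8 -0.1 -0.7] gap 0.0139 gf 60.0023889541626
```

```bash
python3 -m crank '[{"slide":[0.03,0,0.008],"angular":[0,0,0],"hand":0.05},{"slide":[0.06,0,0.016],"angular":[0,0,0],"hand":0.05},{"slide":[0.08,0,0.021],"angular":[0,0,0],"hand":0.05},{"slide":[0.08,0,0.021],"angular":[0,0,0],"hand":0.05}]';  python3 - <<'E'
from h import *
st(); s=grab('side'); t=grab('top'); 
a=cv2.resize(s['color'][70:220,240:340,::-1],(400,600),interpolation=2); b=cv2.resize(t['color'][150:270,255:335,::-1],(400,600),interpolation=2); cv2.imwrite('pics/m13.png',np.hstack([a,b]))
E
```

```text
time_s: 37.88
ee_pos: [0.579, 0.0048, 0.1949]
ee_rot: [-3.136, 1.312, 1.709]
ft_force: [-0.0, -1.1, 5.5]
finger_gap: 0.0134
finger_force: 60.0
t 37.88 p [0.579  0.0048 0.1949] r [-3.136  1.312  1.709] q [-0.56  0.76 -0.12  1.81  1.05  1.67 -1.12] F [-0.  -1.1  5.5] gap 0.0134 gf 60.00018775463104
```

View pics/m13.png

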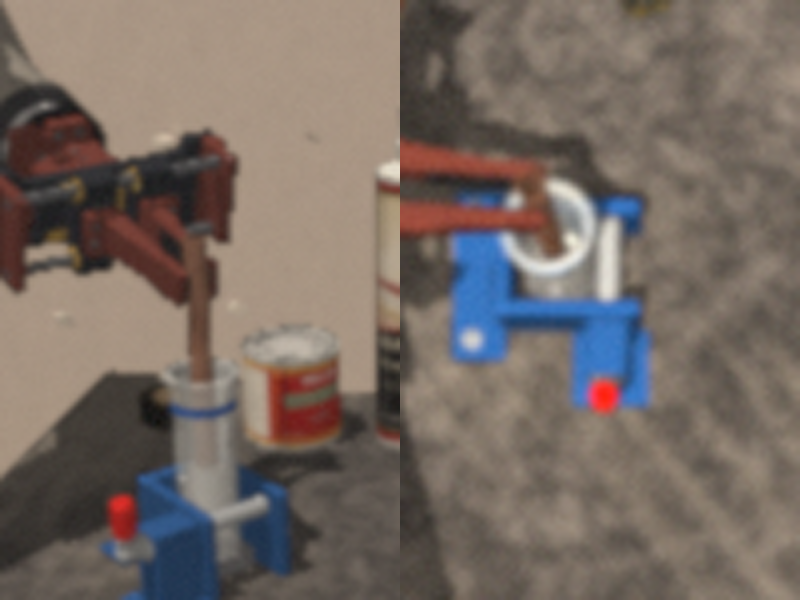

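The pipe is inside the tube, in line, and now in contact with the stack. I'll press on step by step.

```bash
python3 -m crank '[{"slide":[0.03,0,0.008],"angular":[0,0,0],"hand":0.05},{"slide":[0.055,0,0.015],"angular":[0,0,0],"hand":0.05},{"slide":[0.055,0,0.015],"angular":[0,0,0],"hand":0.05},{"slide":[0.055,0,0.015],"angular":[0,0,0],"hand":0.05}]';  python3 -m crank '[{"slide":[0.025,0,0.007],"angular":[0,0,0],"hand":0.05},{"slide":[0.05,0,0.014],"angular":[0,0,0],"hand":0.05},{"slide":[0.05,0,0.014],"angular":[0,0,0],"hand":0.05}]'
```

```text
time_s: 38.48
ee_pos: [0.5789, 0.0049, 0.183]
ee_rot: [-3.134, 1.31, 1.711]
ft_force: [-0.4, 0.5, 5.3]
finger_gap: 0.014
finger_force: 60.0
time_s: 38.85
ee_pos: [0.5789, 0.0045, 0.1732]
ee_rot: [-3.135, 1.312, 1.71]
ft_force: [1.0, 1.0, 8.1]
finger_gap: 0.0138
finger_force: 60.0
```

```bash
python3 -m crank '[{"slide":[0.015,0,0.004],"angular":[0,0,0],"hand":0.05},{"slide":[0.025,0,0.007],"angular":[0,0,0],"hand":0.05},{"slide":[0.025,0,0.007],"angular":[0,0,0],"hand":0.05},{"slide":[0.025,0,0.007],"angular":[0,0,0],"hand":0.05}]';  python3 -m crank '[{"slide":[0.02,0,0.005],"angular":[0,0,0],"hand":0.05},{"slide":[0.02,0,0.005],"angular":[0,0,0],"hand":0.05},{"slide":[0.02,0,0.005],"angular":[0,0,0],"hand":0.05}]'
```

```text
time_s: 39.35
ee_pos: [0.5796, 0.0034, 0.1729]
ee_rot: [3.132, 1.32, 1.692]
ft_force: [-1.4, 1.1, 25.7]
finger_gap: 0.014
finger_force: 60.0
time_s: 39.72
ee_pos: [0.5802, 0.0026, 0.1725]
ee_rot: [3.119, 1.327, 1.678]
ft_force: [-2.2, 1.7, 38.9]
finger_gap: 0.0137
finger_force: 60.1
```

A hard stop with the pipe's end at about 53 mm, which is 8 + 3x15, under 39 N. The stack is packed, so I'll withdraw the pipe.

```bash
python3 -m crank '[{"slide":[-0.04,0,-0.012],"angular":[0,0,0],"hand":0.05},{"slide":[-0.2,0,-0.055],"angular":[0,0,0],"hand":0.05},{"slide":[-0.45,0,-0.122],"angular":[0,0,0],"hand":0.05},{"slide":[-0.65,0,-0.176],"angular":[0,0,0],"hand":0.05},{"slide":[-0.65,0,-0.176],"angular":[0,0,0],"hand":0.05},{"slide":[-0.65,0,-0.176],"angular":[0,0,0],"hand":0.05}]';  python3 - <<'E'
from h import *
st(); t=grab('top'); s=grab('side')
o=manip.observe()['ee_pos']
rel([.57,-.06,.31],tilt(1.7,-75))
E
```

```text
time_s: 40.48
ee_pos: [0.5786, 0.0054, 0.2962]
ee_rot: [-3.125, 1.308, 1.72]
ft_force: [-0.9, 0.6, -0.5]
finger_gap: 0.0133
finger_force: 60.0
t 40.48 p [0.5786 0.0054 0.2962] r [-3.125  1.308  1.72 ] q [-0.56  0.61 -0.12  1.8   1.05  1.75 -0.96] F [-0.9  0.6 -0.5] gap 0.0133 gf 60.00060439109802
slide [-0.1507 -0.0862  0.2888] ang [0.0008 0.0001 0.0021]
```

```bash
python3 -m crank '[{"slide":[-0.1,-0.01,0],"angular":[0,0,0],"hand":0.05},{"slide":[-0.15,-0.05,0.15],"angular":[0,0,0],"hand":0.05},{"slide":[-0.15,-0.086,0.29],"angular":[0,0,0.002],"hand":0.05},{"slide":[-0.15,-0.086,0.29],"angular":[0,0,0.002],"hand":0.05},{"slide":[-0.15,-0.086,0.29],"angular":[0,0,0.002],"hand":0.05}]' 50;  python3 -c "
from h import *
st(); rel([.50,-.12,.30],tilt(1.4,-40))"
```

```text
time_s: 41.2
ee_pos: [0.5707, -0.0595, 0.3117]
ee_rot: [3.128, 1.309, 1.69]
ft_force: [-0.2, 0.1, -0.8]
finger_gap: 0.014
finger_force: 50.0
t 41.2 p [ 0.5707 -0.0595  0.3117] r [3.128 1.309 1.69 ] q [-0.49  0.53 -0.1   1.89  1.1   1.68 -0.95] F [-0.2  0.1 -0.8] gap 0.014 gf 49.999868273735046
slide [-0.0103 -0.3902  0.2594] ang [0.0831 0.1927 0.0517]
```

```bash
python3 -m crank '[{"slide":[0,-0.1,0.06],"angular":[0.02,0.048,0.013],"hand":0.05},{"slide":[0,-0.2,0.13],"angular":[0.041,0.096,0.026],"hand":0.05},{"slide":[-0.01,-0.3,0.2],"angular":[0.062,0.145,0.039],"hand":0.05},{"slide":[-0.01,-0.39,0.26],"angular":[0.083,0.193,0.052],"hand":0.05},{"slide":[-0.01,-0.39,0.26],"angular":[0.083,0.193,0.052],"hand":0.05},{"slide":[-0.01,-0.39,0.26],"angular":[0.083,0.193,0.052],"hand":0.05}]';  python3 -c "
from h import *
st(); rel([.425,-.22,.16],tilt(1.0,15))"
```

```text
time_s: 41.95
ee_pos: [0.5002, -0.1195, 0.2996]
ee_rot: [3.141, 0.698, 1.401]
ft_force: [0.2, -0.2, -1.1]
finger_gap: 0.0138
finger_force: 50.0
t 41.95 p [ 0.5002 -0.1195  0.2996] r [3.141 0.698 1.401] q [-0.2   0.27 -0.11  1.87  0.65  1.42 -0.71] F [ 0.2 -0.2 -1.1] gap 0.0138 gf 49.9998664855957
slide [ 0.0204 -0.2865  0.8936] ang [0.029  0.3012 0.1297]
```

```bash
python3 -m crank '[{"slide":[0,-0.05,0.15],"angular":[0.006,0.06,0.026],"hand":0.05},{"slide":[0,-0.1,0.3],"angular":[0.012,0.12,0.052],"hand":0.05},{"slide":[0.01,-0.15,0.45],"angular":[0.018,0.18,0.078],"hand":0.05},{"slide":[0.015,-0.2,0.6],"angular":[0.024,0.24,0.104],"hand":0.05},{"slide":[0.02,-0.25,0.75],"angular":[0.029,0.301,0.13],"hand":0.05},{"slide":[0.02,-0.286,0.89],"angular":[0.029,0.301,0.13],"hand":0.05},{"slide":[0.02,-0.286,0.89],"angular":[0.029,0.301,0.13],"hand":0.05},{"slide":[0.02,-0.286,0.89],"angular":[0.029,0.301,0.13],"hand":0.05}]';  python3 - <<'E'
from h import *
st(); rel([.425,-.22,.006],tilt(1.0,15))
f=grab('wrist')
h=cv2.cvtColor(f['color'],cv2.COLOR_RGB2HSV).astype(int); M=((h[...,0]<14)&(h[...,1]>70)&(h[...,2]>70)).astype('uint8'); M[:,:280]=0;M[:,360:]=0
for v in(60,100,140,180,220): x=np.where(M[v])[0]; print(v,(x.min(),x.max()) if len(x) else None)
o=manip.observe()['ee_pos'];e=np.array([np.cos(1.),np.sin(1.),0])
for d in(.12,.1,.08,.05): print('flat pred',d,np.round(proj(f,o+[0,0,.003]+d*e),1),np.round(15*f['fx']/1000/((f['R']@(o+d*e)+f['t'])[2]),1))
E
```

```text
time_s: 42.95
ee_pos: [0.4252, -0.2186, 0.16]
ee_rot: [-3.14, -0.261, 1.0]
ft_force: [-0.4, -0.1, -0.4]
finger_gap: 0.0138
finger_force: 50.0
t 42.95 p [ 0.4252 -0.2186  0.16  ] r [-3.14  -0.261  1.   ] q [ 0.5   0.25  0.03  2.09 -0.37  0.83  0.21] F [-0.4 -0.1 -0.4] gap 0.0138 gf 49.99969124794006
slide [-0.205   0.0041  0.7424] ang [-0.0006  0.0002  0.0001]
60 (np.int64(309), np.int64(336))
100 (np.int64(309), np.int64(336))
140 (np.int64(309), np.int64(336))
180 (np.int64(309), np.int64(336))
220 (np.int64(309), np.int64(336))
flat pred 0.12 [323.4  18.3] 28.3
flat pred 0.1 [323.4  57.3] 28.3
flat pred 0.08 [323.4  96. ] 28.3
flat pred 0.05 [323.4 153.8] 28.3
```

```bash
python3 -m crank '[{"slide":[-0.07,0,0.25],"angular":[0,0,0],"hand":0.05},{"slide":[-0.14,0,0.5],"angular":[0,0,0],"hand":0.05},{"slide":[-0.19,0,0.7],"angular":[0,0,0],"hand":0.05},{"slide":[-0.202,0,0.735],"angular":[0,0,0],"hand":0.05},{"slide":[-0.204,0,0.745],"angular":[0,0,0],"hand":0.05},{"slide":[-0.204,0,0.745],"angular":[0,0,0],"hand":0.05}]';  python3 -c "
from h import *
st()"
```

```text
time_s: 43.75
ee_pos: [0.4254, -0.2216, 0.0075]
ee_rot: [3.139, -0.262, 0.998]
ft_force: [0.8, -0.2, -1.0]
finger_gap: 0.0135
finger_force: 50.0
t 43.75 p [ 0.4254 -0.2216  0.0075] r [ 3.139 -0.262  0.998] q [ 0.57  0.52 -0.05  2.17 -0.51  0.49  0.42] F [ 0.8 -0.2 -1. ] gap 0.0135 gf 49.99942481517792
```

Not quite down: it was gripped at 5 mm. Lowering 2.5 mm more, releasing, and retreating straight up.

```bash
python3 -m crank '[{"slide":[-0.003,0,0.013],"angular":[0,0,0],"hand":0.05},{"slide":[-0.003,0,0.013],"angular":[0,0,0],"hand":0.05},{"slide":[-0.003,0,0.013],"angular":[0,0,0],"hand":0.05}]';  python3 -m crank '[{"slide":[0,0,0],"angular":[0,0,0],"hand":0.2},{"slide":[0,0,0],"angular":[0,0,0],"hand":0.35},{"slide":[0,0,0],"angular":[0,0,0],"hand":0.5},{"slide":[0,0,0],"angular":[0,0,0],"hand":0.5},{"slide":[0,0,0],"angular":[0,0,0],"hand":0.5},{"slide":[0.05,0,-0.2],"angular":[0,0,0],"hand":0.5},{"slide":[0.15,0,-0.6],"angular":[0,0,0],"hand":0.5},{"slide":[0.22,0,-0.85],"angular":[0,0,0],"hand":0.5},{"slide":[0.22,0,-0.85],"angular":[0,0,0],"hand":0.5},{"slide":[0.22,0,-0.85],"angular":[0,0,0],"hand":0.5}]'
python3 - <<'E'
from h import *
st()
f=grab('wrist')
h=cv2.cvtColor(f['color'],cv2.COLOR_RGB2HSV).astype(int); M=((h[...,0]<14)&(h[...,1]>70)&(h[...,2]>70)).astype('uint8');M[250:]=0
n,l,S,c=cv2.connectedComponentsWithStats(M)
for i in range(1,n):
    if S[i,4]>700:
        p=np.argwhere(l==i)[:,::-1].astype('float32'); v=cv2.fitLine(p,2,0,.01,.01).ravel(); k=(p-v[2:])@v[:2]
        e=[onz(f,*(v[2:]+v[:2]*x),.009) for x in(k.min(),k.max())]; print(S[i],e[0].round(4),e[1].round(4),np.linalg.norm(e[1]-e[0]).round(4))
rel([.56,-.12,.25],[np.pi,0,1.7])
E
```

```text
time_s: 44.12
ee_pos: [0.4254, -0.2219, 0.0052]
ee_rot: [3.138, -0.262, 0.997]
ft_force: [-2.3, 0.2, 10.3]
finger_gap: 0.014
finger_force: 50.0
time_s: 45.38
ee_pos: [0.4233, -0.2223, 0.179]
ee_rot: [3.141, -0.262, 0.997]
ft_force: [0.1, -0.7, -0.0]
finger_gap: 0.044
finger_force: 0.0
t 45.38 p [ 0.4233 -0.2223  0.179 ] r [ 3.141 -0.262  0.997] q [ 0.48  0.22  0.07  2.07 -0.36  0.87  0.21] F [ 0.1 -0.7 -0. ] gap 0.044 gf 0.0
[ 317  106   15  144 1898] [ 0.4095 -0.2457  0.009 ] [ 0.4916 -0.1197  0.009 ] 0.1504
slide [ 0.867   0.2994 -0.1414] ang [ 0.0288 -0.08   -0.2226]
```

The pipe lies flat, 0.150 m long in the view. One look into the cartridge, checked numerically.

```bash
python3 -m crank '[{"slide":[0.87,0.3,-0.2],"angular":[0.029,-0.08,-0.223],"hand":0.5},{"slide":[0.87,0.3,-0.2],"angular":[0.029,-0.08,-0.223],"hand":0.5},{"slide":[0.87,0.3,-0.2],"angular":[0.029,-0.08,-0.223],"hand":0.5},{"slide":[0.87,0.3,-0.2],"angular":[0.029,-0.08,-0.223],"hand":0.5},{"slide":[0.87,0.3,-0.2],"angular":[0.029,-0.08,-0.223],"hand":0.5},{"slide":[0.87,0.3,-0.2],"angular":[0.029,-0.08,-0.223],"hand":0.5}]'
python3 - <<'E'
from h import *
st()
f=grab('wrist'); t=grab('top')
g=f['color'].min(2)
u,v=map(int,proj(f,[.579,.0075,.14]));x0,y0=max(0,u-48),max(0,v-48)
W=(g[y0:y0+96,x0:x0+96]>215).astype('uint8'); n,l,S,cc=cv2.connectedComponentsWithStats(W)
for i in range(1,n):
    if S[i,4]>40: print(S[i]+[x0,y0,0,0,0],(cc[i]+[x0,y0]).round(1))
for z in(.14,.116,.068,.053): print(z,np.round(proj(f,[.579,.0075,z]),1),'r',round(13*f['fx']/1000/((f['R']@[.579,.0075,z]+f['t'])[2]),1))
h=cv2.cvtColor(f['color'],cv2.COLOR_RGB2HSV).astype(int); R=(((h[...,0]<6)|(h[...,0]>174))&(h[...,1]>170)).astype('uint8'); R[:,:150]=0; R[200:]=0;R[:,400:]=0
n,l,S,c=cv2.connectedComponentsWithStats(R)
for i in range(1,n):
    if S[i,4]>60: print('knob',c[i],onz(f,*c[i],.08))
h=cv2.cvtColor(t['color'],cv2.COLOR_RGB2HSV).astype(int); W=((h[...,1]<60)&(h[...,2]>170)).astype('uint8'); W[:,:300]=0;W[:,450:]=0;W[:195]=0;W[265:]=0
n,l,S,c=cv2.connectedComponentsWithStats(W)
for i in range(1,n): print('top white',S[i],onz(t,*c[i],.015).round(3))
E
```

```text
time_s: 46.18
ee_pos: [0.5578, -0.1238, 0.2606]
ee_rot: [-3.139, -0.001, 1.696]
ft_force: [-0.4, 0.2, -0.5]
finger_gap: 0.044
finger_force: 0.0
t 46.17 p [ 0.5578 -0.1238  0.2606] r [-3.139e+00 -1.000e-03  1.696e+00] q [ 0.17  0.28 -0.07  1.76  0.02  1.11  0.21] F [-0.4  0.2 -0.5] gap 0.044 gf 0.0
[ 338    3   63   68 1554] [368.   38.3]
[336  78  45   9 358] [356.7  82.2]
0.14 [370.   35.2] r 16.5
0.116 [366.2  41.4] r 15.2
0.068 [360.1  51. ] r 13.0
0.053 [358.5  53.4] r 12.5
knob [281.66101695  82.41525424] [ 0.50562115 -0.03219677  0.08      ]
top white [446 195   4   5  12] [ 0.665 -0.452  0.015]
```

```bash
python3 -c "
from h import *
print(workorder.finish_job())"
```

```text
the job is handed in; nothing more can be done
None
```

I handed the job in at about 46 s, but `finish_job` returned no verdict: the cartridge is upright in the cradle with the bolt home; the three tablets found are tamped down, judged from the pipe stopping hard 53 mm up (the height of three tablets on the floor) under about 39 N; the pipe lies flat on the worktop, and the robot never went near the tin, mug or tape measure, though I didn't re-measure them.

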